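# Set the sine plate to 30 degrees on a gauge block

### The arm

A 6-joint arm with a two-finger parallel gripper is mounted at the origin on a cart in front of the work surface, level with it; the furniture and walls round the work are solid. World frame = base frame: x ahead of the robot, y to its left, z up, the work surface at z = 0. Lengths are in mm, angles in rad, forces in N, time in s.
With the tool pointing down it reaches from about 300 to 775 mm from the base axis. Payload 14.6 kg.
Tool frame: the origin (TCP) lies between the finger pads; the fingertips stand 25 mm ahead of it and the grasp point (between the pads) lies 6 mm ahead of it; z points along the fingers, y is the line along which they close (so a half turn about z gives the same grasp; the last joint's range is limited). The gripper opens to 94 mm and grips with 3 to 60 N. Pads are 16 mm wide; open, the fingers measure 119 mm over their backs; the gripper's body (75 mm by 177 mm) begins 78 mm behind the grasp point.
Start: joints at [1.141, 0.3, 1.521, -0, 1.321, -0.067], TCP at [195.188, 514.189, 202.846] pointing down, gripper open.
Joint ranges: [-3.03, 3.03], [-0.79, 2.21], [0.23, 2.52], [-1.04, 4.18], [0, 3.07], [-2.55, 2.55]. Speed limits (rad/s): [2.22, 2.22, 2.57, 3.14, 3.14, 3.14].

### API

Orientations are given as a 3x3 rotation matrix whose columns are the frame's x, y, z axes.
In Python, from bench import env gives the robot as it stands. The module is installed in compiled form; this text tells all that it offers.
- The arm moves only by the tool send_rows, never from a script. Its argument "increments" is a list of rows, each an object of numbers: "fingers": the finger opening in cm, from 0 to 9.4; "dx", "dy", "dz": the shift along the tool's x, y, z in cm; "twist": the turn about the tool's z in units of 6 degrees (1.0 is 6 degrees). A call has 1 to 20 rows; each row is the pose to reach, as a shift and turn from the pose commanded when the call began, along the tool's axes at that moment; what a row does not reach only later rows make up. A row lasts 1/12 s, in which the tool goes at most 41.7 mm and 7.16 degrees, less where a joint would pass 70% of its speed; a pose out of reach is approached as far as the arm can. A call with a gripper value outside its range is refused whole. The fingers move at their own pace and stop on an object; "grip_force" is the grip in N (left out, the last holds). Time passes only in rows, so rows that repeat a pose let the fingers close. It gives the time, the measured TCP pose, the force, the opening and the grip force at its end, in the units of the state.
- env.read_state(): the state, without advancing time (a new reading comes with each control period).
- env.grab_frame(name): name is "side" or "top" or "wrist"; returns (picture, depth): 480x640x3 uint8, red, green, blue; 480x640 float32, mm along the optical axis (not along the pixel's ray), 0 where there is no reading.
- env.calibration(name): a dict with "K" (3x3 intrinsics, pixels), "k1" (the pictures are not rectified: a ray, as slopes to the right and down, at radius r is drawn at 1 + k1 r^2 times it, then the intrinsics apply), "R" (3x3) and "t" (3): a world point X has camera coordinates R X + t. Camera axes: x right, y down, z forward; pixel columns grow to the right and rows downward; lengths in mm; the calibration is good to about 2 mm. A picture is of the moment at which its call begins: read the wrist's pose just before it. calibration takes no time and is no camera call; for the wrist camera it gives the pose at the moment of the call.
- env.hand_in(): hands the job in; it is judged then, once.
The state is a dict: "t": time; "joint_positions": joint angles; "joint_velocities": joint speeds; "effort": joint torques, N m; "position": TCP position; "eef_rot": TCP orientation; "ft_force": force on the tool from outside, world axes, zero at the start; "torque": the same for the moment, N m; "gripper_width": finger opening in mm; "grip_force": force on a finger pad.
Only numpy, scipy, OpenCV 4.12 (cv2) and the standard library are available. Lean on these libraries where they do the work, as an engineer would, in place of code of your own. Each camera call takes 0.05 s, during which the arm holds its last target. There are 200 camera calls.

### The job

Set the small sine plate to 30 degrees: raise its hinged plate by the black knob, stand the 30 mm gauge block upright on the base under the middle of the roller, then fold the plate gently back down until the roller bears on the block, pressing lightly so that it stays in firm contact. Leave the other gauge blocks and small things where they are.

Things in the scene. Friction and masses are not known exactly. Their poses are not given: they have to be found in the camera images.
- sine_base: Steel base of the sine plate, 140 (x) x 86 (y) x 16 mm, fixed to the table; origin at the centre of its underside, x along its length from the knob end to the hinge, z up; its top face is at z = 16 mm. Hinge axis along the base's y at x = +45, z = 24 mm, between two hinge cheeks (x 34 to 56 mm, up to 39 mm high); in front of them the top face is flat and clear.
- sine_plate (a joint): Hinge angle of the sine plate, rad: 0 = parallel to the base, grows as the knob end rises, stop at 1.15. Stiff hinge (0.45 N m friction): the plate stays where it is left; the knob takes 5 to 6 N up, 2 N down. Plate 64 mm wide, 10 thick, reaching 95 mm in front of the hinge, underside 7 mm above the line joining hinge and roller axes. Roller on a 30 mm block: angle 0.524.
- knob (a point): Centre of the black barrel knob on an 8 mm stem, 30 mm past the middle of the plate's free edge: 20 mm diameter, 24 mm long along the base's y, with flat ends that can be pinched and turn between the fingers. In the base frame at angle a it is at x = 45 - 125 cos a + 12 sin a, y = 0, z = 24 + 125 sin a + 12 cos a mm.
- roller (a point): Centre of the setting roller under the plate: 16 mm diameter, 60 mm long along the base's y, axis 60 mm from the hinge axis. Its lowest line is 60 sin(angle) mm above the base's top. 5 to 8 N down on the knob seats it; over 14 N there overloads the block (30 N). The raised plate and its knob overhang the place of the block, so the block must be brought in from the knob side with the fingers tilted about 30 degrees.
- block_seat (a point): Point on the base's top face, on its centre line, right below the roller when the plate is at 30 degrees: 52 mm in front of the hinge axis. The 30 mm block belongs here, centred within about 5 mm; the axes are the base's.
- block_30: The steel gauge block that is 30 mm high as it stands: 19 (x) x 36 (y) x 30 (z) mm, 0.07 kg; the largest of the three blocks; origin at the centre of its underside.
- block_20: Another steel gauge block, 11 x 36 x 20 mm high; origin at the centre of its underside. Leave alone.
- block_12: Another steel gauge block, 36 x 15 x 12 mm high; origin at the centre of its underside. Leave alone.
- bearing_ring: Ball bearing lying flat, 35 mm diameter, 11 mm high. Leave alone.
- fitting: Small brass fitting standing upright, 12 mm wide, 23 mm high. Leave alone.
- loupe: Black eye loupe, 34 mm diameter, 30 mm high. Leave alone.
- disc: Small brass contact disc, 23 mm diameter, 13 mm high. Leave alone.
Mind the look-alikes: they are no part of the job. What is shaped like the block_30 but brown, pink or turquoise is not meant.

How it is judged:
By the outcome, as a careful person would: the job done as asked, in the order asked, and still so for the second after the job is handed in, with the robot touching nothing.
It also fails if it takes over 72 s, if anything falls off the work surface, if the arm or the gripper's body presses on something with over 40 N, if the wrist force passes 120 N, or if a joint passes its speed limit or range.

## Working session

There is one attempt and no reset: what is moved stays moved. The work goes in short steps, Python scripts to look and compute and a tool call to move; the robot and the scene stay as the last step left them, time stands still between calls to the robot, and variables do not carry over. Pictures are saved under pics/ and viewed, at most 10 in all, crops included, and the job is handed in when it is done.

Besides the shell and the picture viewer there is one more tool, called as name(argument=value, ...), one argument or row to a line, values as JSON. send_rows: Moves the arm, as the interface text tells. Its arguments: {"type":"object","properties":{"increments":{"type":"array","items":{"type":"object","properties":{"fingers":{"type":"number"},"dx":{"type":"number"},"dy":{"type":"number"},"dz":{"type":"number"},"twist":{"type":"number"}}}},"grip_force":{"type":"number"}},"required":["increments"]}

```bash
mkdir -p pics; python3 - <<'E'
from bench import env
import numpy as np,cv2
for n in("top","side"):
    p,d=env.grab_frame(n);c=env.calibration(n)
    cv2.imwrite(f"pics/{n}0.png",p[:,:,::-1]);np.savez(f"{n}0.npz",p=p,d=d,**c)
    print(n,np.round(c["K"],1).tolist(),c["k1"],np.round(-c["R"].T@c["t"]),np.round(c["R"][2],2))
s=env.read_state();print(s)
E
```

```text
top [[443.8, 0.0, 312.2], [0.0, 443.8, 243.1], [0.0, 0.0, 1.0]] 0.012423259140907703 [ 419. -152.  902.] [ 0.18 -0.02 -0.98]
side [[542.9, 0.0, 340.3], [0.0, 542.9, 234.4], [0.0, 0.0, 1.0]] -0.12876804205733572 [ 278. -846.  519.] [ 0.33  0.78 -0.53]
{'t': 0.1, 'joint_positions': array([ 1.14140232e+00,  3.00394596e-01,  1.52152386e+00, -4.30132101e-05,
        1.32071047e+00, -6.65857746e-02]), 'joint_velocities': array([ 0.00182184, -0.00046954, -0.0009181 ,  0.00361996, -0.00081746,
        0.00060667]), 'effort': array([ 2.35505831e-03, -5.32647586e+01, -3.53278363e+01,  7.10698287e-02,
        2.36054318e-02, -1.01024805e-04]), 'position': array([195.09981277, 513.97234452, 202.35250658]), 'eef_rot': array([[-9.34907647e-01,  3.54890879e-01, -3.93527984e-04],
       [ 3.54891097e-01,  9.34907155e-01, -9.59545599e-04],
       [ 2.73781462e-05, -1.03674610e-03, -9.99999462e-01]]), 'ft_force': array([-1.05467242, -1.49019165,  0.62081873]), 'torque': array([-0.01726769,  0.00060841,  0.01502099]), 'grip_force': 0.0, 'gripper_width': 94.02512255614795}
```

View pics/top0.png

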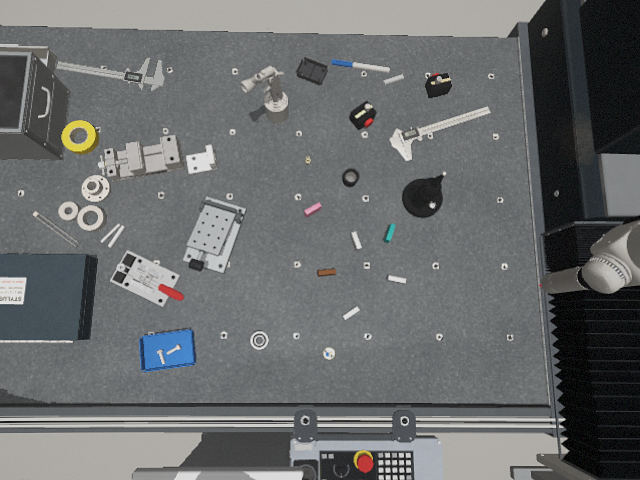

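View pics/side0.png

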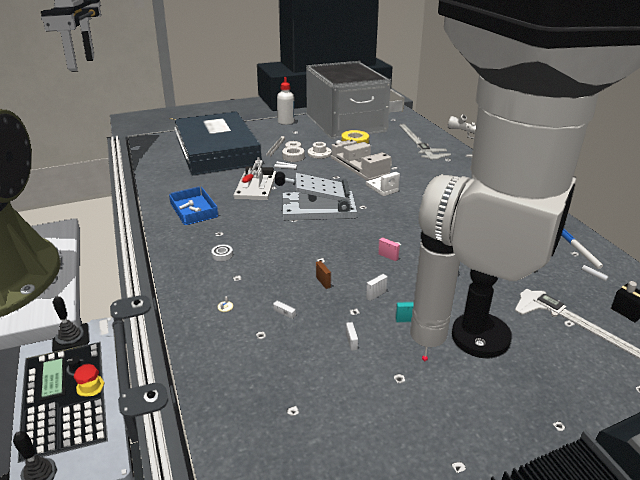

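```bash
cat > h.py <<'E'
import numpy as np,cv2
def load(n): return np.load(n+".npz")
def rays(c,uv):
    uv=np.atleast_2d(np.float64(uv)); s=(uv-[c["K"][0,2],c["K"][1,2]])/c["K"][0,0]
    r=s.copy()
    for _ in range(10): r=s/(1+float(c["k1"])*(r**2).sum(1,keepdims=True))
    d=np.c_[r,np.ones(len(r))]
    return -c["R"].T@c["t"], d@c["R"], d@c["R"]
def onplane(c,uv,z):
    o,d,_=rays(c,uv); return o+d*((z-o[2])/d[:,2])[:,None]
def world(c,uv,dep):
    o,d,_=rays(c,uv); return o+d*np.asarray(dep).reshape(-1,1)
def cloud(c,u0,v0,u1,v1):
    vv,uu=np.mgrid[v0:v1,u0:u1]; uv=np.c_[uu.ravel(),vv.ravel()]; D=c["d"][v0:v1,u0:u1].ravel()
    return world(c,uv,D),c["p"][v0:v1,u0:u1].reshape(-1,3),D>0
def project(c,X):
    Y=np.atleast_2d(X)@c["R"].T+c["t"]; s=Y[:,:2]/Y[:,2:]
    return s*(1+float(c["k1"])*(s**2).sum(1,keepdims=True))*c["K"][0,0]+[c["K"][0,2],c["K"][1,2]]
E
python3 - <<'E'
from h import *
np.set_printoptions(precision=1,suppress=True)
t=load("top0")
for name,(u,v) in dict(A=(356,240),B=(397,279),C=(351,313),brown=(326,272),pink=(313,209),turq=(390,232)).items():
    P,col,ok=cloud(t,u-17,v-17,u+17,v+17); m=ok&(P[:,2]>7)
    if m.sum()==0: print(name,"none",P[:,2].max());continue
    r=cv2.minAreaRect(np.float32(P[m][:,:2])); print(name,m.sum(),np.percentile(P[m][:,2],[50,95]),r)
P,col,ok=cloud(t,175,190,255,280);m=ok&(P[:,2]>9)
print("table z",np.median(P[ok&(abs(P[:,2])<6)][:,2]))
print(cv2.minAreaRect(np.float32(P[m][:,:2])))
k=m&(col.max(1)<60)&(P[:,2]>25); print("knob",k.sum(),np.median(P[k],0),P[k].min(0),P[k].max(0))
for u,v in [(197,265),(213,235),(200,250),(225,215),(215,205),(240,210),(237,240),(190,240),(214,268)]:
    print(u,v,world(t,[u,v],t["d"][v,u]))
img=cv2.resize(t["p"][190:335,170:420],None,fx=3.2,fy=3.2,interpolation=cv2.INTER_CUBIC);cv2.imwrite("pics/tc.png",img[:,:,::-1])
E
```

```text
A 118 [29.1 32.4] ((585.9113159179688, -262.5862731933594), (35.51774215698242, 9.476141929626465), 19.070316314697266)
B 98 [19.3 22.4] ((509.5140380859375, -343.6930847167969), (34.74030685424805, 9.244502067565918), 78.7903060913086)
C 82 [12.2 14.6] ((442.1877746582031, -252.4147186279297), (8.832406044006348, 34.60291290283203), 33.870853424072266)
brown 103 [29.3 31.8] ((521.4058227539062, -203.58688354492188), (9.296625137329102, 35.142974853515625), 5.690629482269287)
pink 116 [28.9 32.3] ((650.7843627929688, -174.7463836669922), (9.602072715759277, 34.79977035522461), 31.334806442260742)
turq 109 [29.1 32.1] ((603.0886840820312, -332.06298828125), (9.281209945678711, 34.76183319091797), 71.8779067993164)
table z 0.01916028993468899
((579.5025024414062, 29.810630798339844), (90.29512786865234, 181.8808135986328), 71.058349609375)
knob 123 [529.1  43.6  74.7] [518.2 -32.9  28.7] [654.5  57.1  80.1]
197 265 [[526.7  40.8  79. ]]
213 235 [[588.2  18.4  56.8]]
200 250 [[557.   39.7  66. ]]
225 215 [[632.2  -0.1  40.3]]
215 205 [[650.5  19.1  47.6]]
240 210 [[649.6 -25.7  14.4]]
237 240 [[589.4 -19.8   0.7]]
190 240 [[577.2  61.1  60.2]]
214 268 [[529.2  21.7  15.2]]
```

View pics/tc.png

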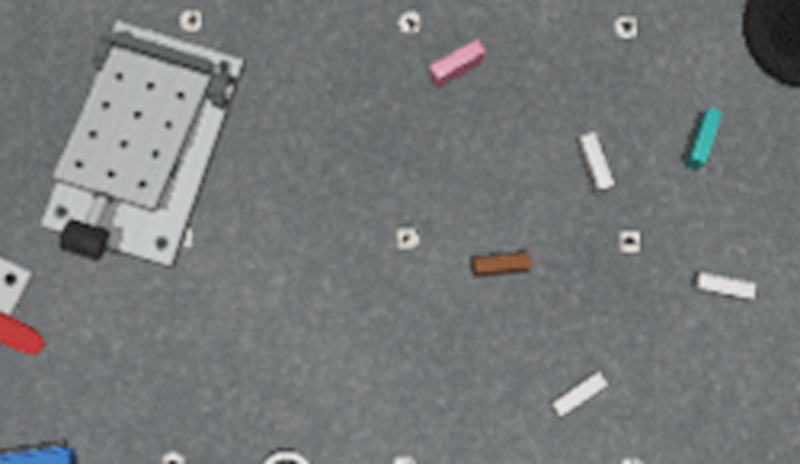

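```bash
python3 - <<'E'
from bench import env
import numpy as np
np.set_printoptions(precision=3,suppress=True)
c=env.calibration("wrist");s=env.read_state();R=s["eef_rot"]
print(c["K"],c["k1"]);o=-c["R"].T@c["t"]
print("cam in tool",R.T@(o-s["position"]),"axes in tool",R.T@c["R"].T)
E
```

```text
[[350.227   0.    317.552]
 [  0.    350.227 236.246]
 [  0.      0.      1.   ]] 0.013096041158571945
cam in tool [  81.507   -1.697 -181.061] axes in tool [[ 0.001 -0.961 -0.276]
 [ 1.     0.001  0.   ]
 [ 0.    -0.276  0.961]]
```

send_rows(
  increments=[
    {"dx":-53,"dy":-31.5,"dz":-6},
    {"dx":-53,"dy":-31.5,"dz":-6},
    {"dx":-53,"dy":-31.5,"dz":-6},
    {"dx":-53,"dy":-31.5,"dz":-6},
    {"dx":-53,"dy":-31.5,"dz":-6},
    {"dx":-53,"dy":-31.5,"dz":-6},
    {"dx":-53,"dy":-31.5,"dz":-6},
    {"dx":-53,"dy":-31.5,"dz":-6},
    {"dx":-53,"dy":-31.5,"dz":-6},
    {"dx":-53,"dy":-31.5,"dz":-6},
    {"dx":-53,"dy":-31.5,"dz":-6},
    {"dx":-53,"dy":-31.5,"dz":-6},
    {"dx":-53,"dy":-31.5,"dz":-6},
    {"dx":-53,"dy":-31.5,"dz":-6},
    {"dx":-53,"dy":-31.5,"dz":-6},
    {"dx":-53,"dy":-31.5,"dz":-6},
    {"dx":-53,"dy":-31.5,"dz":-6},
    {"dx":-53,"dy":-31.5,"dz":-6},
  ],
)

```text
validation failed for argument at $.in...
```

send_rows(
  increments=[
    {"dx":-4.0,"dy":-2.0,"dz":-1.0,"twist":0.0,"fingers":9.4},
  ],
)

```text
t: 0.18
position: [219.9, 485.9, 209.9]
eef_rot: [[-0.936, 0.351, -0.002], [0.351, 0.936, -0.002], [0.001, -0.003, -1.0]]
ft_force: [0.4, 0.1, 0.5]
gripper_width: 93.9
grip_force: 0.0
```

send_rows(
  increments=[
    {"dx":-49,"dy":-29.5,"dz":-5,"twist":0,"fingers":9.4},
    {"dx":-49,"dy":-29.5,"dz":-5,"twist":0,"fingers":9.4},
    {"dx":-49,"dy":-29.5,"dz":-5,"twist":0,"fingers":9.4},
    {"dx":-49,"dy":-29.5,"dz":-5,"twist":0,"fingers":9.4},
    {"dx":-49,"dy":-29.5,"dz":-5,"twist":0,"fingers":9.4},
    {"dx":-49,"dy":-29.5,"dz":-5,"twist":0,"fingers":9.4},
    {"dx":-49,"dy":-29.5,"dz":-5,"twist":0,"fingers":9.4},
    {"dx":-49,"dy":-29.5,"dz":-5,"twist":0,"fingers":9.4},
    {"dx":-49,"dy":-29.5,"dz":-5,"twist":0,"fingers":9.4},
    {"dx":-49,"dy":-29.5,"dz":-5,"twist":0,"fingers":9.4},
    {"dx":-49,"dy":-29.5,"dz":-5,"twist":0,"fingers":9.4},
    {"dx":-49,"dy":-29.5,"dz":-5,"twist":0,"fingers":9.4},
    {"dx":-49,"dy":-29.5,"dz":-5,"twist":0,"fingers":9.4},
    {"dx":-49,"dy":-29.5,"dz":-5,"twist":0,"fingers":9.4},
    {"dx":-49,"dy":-29.5,"dz":-5,"twist":0,"fingers":9.4},
    {"dx":-49,"dy":-29.5,"dz":-5,"twist":0,"fingers":9.4},
    {"dx":-49,"dy":-29.5,"dz":-5,"twist":0,"fingers":9.4},
    {"dx":-49,"dy":-29.5,"dz":-5,"twist":0,"fingers":9.4},
  ],
)

```text
t: 1.68
position: [575.6, 35.6, 261.9]
eef_rot: [[-0.935, 0.354, -0.0], [0.354, 0.935, 0.0], [0.0, 0.0, -1.0]]
ft_force: [-0.1, 0.0, 0.6]
gripper_width: 93.5
grip_force: 0.0
```

```bash
cat > snap.py <<'E'
from bench import env
from h import *
def snap(name,out):
    s=env.read_state();c=env.calibration(name);p,d=env.grab_frame(name)
    np.savez(out+".npz",p=p,d=d,K=c["K"],k1=c["k1"],R=c["R"],t=c["t"],pos=s["position"],rot=s["eef_rot"])
    cv2.imwrite(f"pics/{out}.png",p[:,:,::-1]);return load(out)
E
python3 -c "
from snap import *
c=snap('wrist','w1');print(c['pos'],c['rot'])"
```

```text
[575.60146712  35.56585589 261.91690983] [[-9.35305041e-01  3.53842374e-01 -2.32165015e-04]
 [ 3.53842355e-01  9.35305070e-01  1.19941526e-04]
 [ 2.59585510e-04  3.00320986e-05 -9.99999966e-01]]
```

View pics/w1.png

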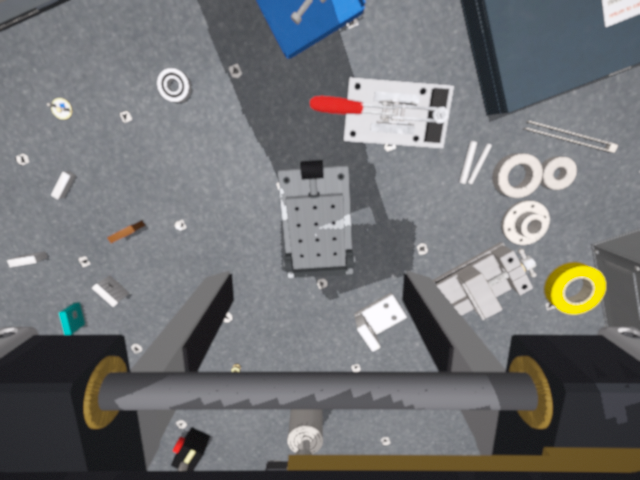

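```bash
python3 - <<'E'
from h import *
np.set_printoptions(precision=1,suppress=True)
c=load("w1")
P,col,ok=cloud(c,260,140,375,290)
print("table",np.median(P[ok&(abs(P[:,2])<6)],0))
m=ok&(P[:,2]>9); r=cv2.minAreaRect(np.float32(P[m&(P[:,2]<30)][:,:2]));print("base band",r)
b=ok&(abs(P[:,2]-16)<2.5);print("z16",b.sum(),np.median(P[b][:,2]))
k=m&(col.max(1)<70)&(P[:,2]>45); 
K=P[k]; print("knob",k.sum(),np.median(K,0),K.min(0),K.max(0),cv2.minAreaRect(np.float32(K[:,:2])))
# plane of plate
pl=m&(P[:,2]>35)&(P[:,2]<72)&(col.min(1)>90);Q=P[pl];
for _ in range(4):
    A=np.c_[Q[:,:2],np.ones(len(Q))];s=np.linalg.lstsq(A,Q[:,2],rcond=None)[0];e=abs(A@s-Q[:,2]);Q=Q[e<2]
print("plate n",len(Q),"slope",np.hypot(*s[:2]),"angle",np.arctan(np.hypot(*s[:2])),"dir yaw",np.degrees(np.arctan2(-s[1],-s[0])))
print("plate rect",cv2.minAreaRect(np.float32(Q[:,:2])))
# base mask, project z16 points via known: hinge cheeks
for z0 in (12,20,30): 
    z=m&(P[:,2]>z0)&(P[:,2]<z0+8); print(z0,z.sum(),P[z].min(0),P[z].max(0))
# block A
P,col,ok=cloud(c,85,275,128,312);m=ok&(P[:,2]>8);print("A",m.sum(),np.percentile(P[m][:,2],[5,50,95]));
T=P[ok&(P[:,2]>26)];print(len(T),cv2.minAreaRect(np.float32(T[:,:2])))
im=cv2.resize(c["p"][135:295,60:375],None,fx=2.5,fy=2.5,interpolation=cv2.INTER_CUBIC);cv2.imwrite("pics/w1c.png",im[:,:,::-1])
E
```

```text
table [582.4  36.   -0.7]
base band ((588.8741455078125, 42.06330490112305), (117.5736312866211, 171.20590209960938), 72.00309753417969)
z16 2164 15.329606180904847
knob 435 [528.5  43.6  74.4] [516.9 -19.7  45.1] [654.3  58.1  78.1] ((582.6611938476562, 27.509918212890625), (60.72703552246094, 132.31544494628906), 73.82522583007812)
plate n 3839 slope 0.25582346875367107 angle 0.25045202041609416 dir yaw -16.512088415629286
plate rect ((590.7792358398438, 25.875917434692383), (63.97083282470703, 112.81254577636719), 73.08302307128906)
12 2237 [520.3 -36.7  12. ] [677.1  83.9  19.8]
20 43 [619.6 -32.8  20.4] [659.9  54.3  28. ]
30 207 [619.4 -32.3  30.1] [663.1  53.4  38. ]
A 476 [ 9.8 24.7 30.2]
216 ((586.5758666992188, -262.3311767578125), (34.37348556518555, 10.602088928222656), 21.1610164642334)
```

View pics/w1c.png

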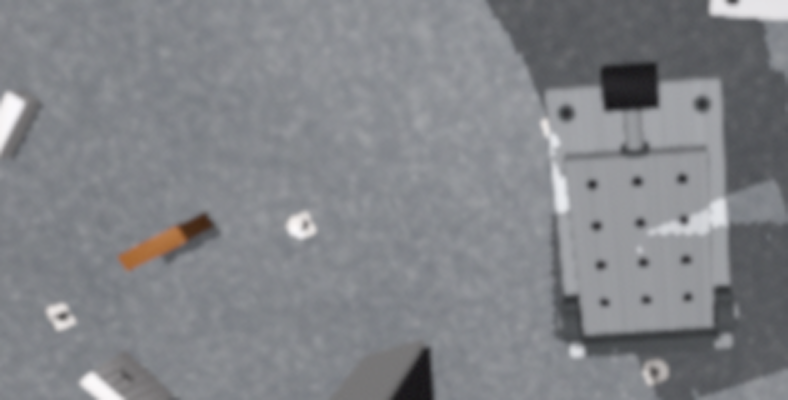

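```bash
python3 - <<'E'
from h import *
np.set_printoptions(precision=1,suppress=True)
c=load("w1")
vv,uu=np.mgrid[140:290,260:375]
P,col,ok=cloud(c,260,140,375,290)
def big(m):
    n,l,s,_=cv2.connectedComponentsWithStats(m.reshape(150,115).astype(np.uint8));i=1+np.argmax(s[1:,4]);return (l==i).ravel()
m=big(ok&(P[:,2]>9))
m=cv2.morphologyEx(m.reshape(150,115).astype(np.uint8),cv2.MORPH_OPEN,np.ones((5,5))).ravel()>0
b=m&(P[:,2]<20)
print("base",cv2.minAreaRect(np.float32(P[b][:,:2])))
k=m&(col.max(1)<70)&(P[:,2]>60);print("knob",k.sum(),P[k].mean(0),P[k].max(0),cv2.minAreaRect(np.float32(P[k][:,:2])))
for psi in np.radians([-15,-16,-17,-18,-19,-20]):
    ex=np.array([np.cos(psi),np.sin(psi)]);ey=np.array([-ex[1],ex[0]])
    f=lambda M:(P[M][:,:2]@ex,P[M][:,:2]@ey)
    x,y=f(b);xs=np.percentile(x,[.3,99.7]);ys=np.percentile(y,[.3,99.7])
    pl=m&(P[:,2]>35)&(col.min(1)>90); px,py=f(pl);p1=np.percentile(py,[.5,99.5]);
    # tilt of left edge: ymax in slices
    sl=[np.percentile(py[(px>q)&(px<q+12)],[1,99]) for q in np.linspace(px.min()+15,px.max()-20,4)]
    kx,ky=f(k)
    print(round(np.degrees(psi)),xs,np.diff(xs),ys,np.diff(ys),"plate",p1,"knob",kx.mean(),ky.mean(),np.round(sl,1).tolist())
E
```

```text
base ((598.578125, 23.483596801757812), (86.13349151611328, 139.68280029296875), 73.25116729736328)
knob 384 [528.1  45.   74.1] [574.6  58.1  78.1] ((544.2257080078125, 40.02031707763672), (41.06068420410156, 51.36160659790039), 73.34176635742188)
-15 [501.8 641.1] [139.3] [134.  221.9] [87.9] plate [145.4 209.9] knob 498.40468573521997 180.1693423240986 [[175.2, 183.2], [147.2, 209.8], [146.0, 208.9], [134.7, 218.5]]
-16 [499.  637.4] [138.4] [144.5 231. ] [86.5] plate [155.8 219.4] knob 495.1843876977269 188.8402628062905 [[184.2, 192.2], [156.8, 219.4], [156.3, 219.1], [145.4, 229.2]]
-17 [495.7 634.3] [138.5] [154.6 240.3] [85.7] plate [165.8 229.2] knob 491.8132516987823 197.45366071509488 [[192.3, 201.6], [166.4, 228.9], [166.4, 229.3], [156.0, 239.9]]
-18 [491.6 630.8] [139.2] [163.7 250.6] [86.9] plate [175.4 239.3] knob 488.29230461906826 206.00691232606877 [[201.3, 210.6], [175.8, 238.4], [176.4, 239.4], [166.6, 248.1]]
-19 [487.4 627.2] [139.9] [172.5 260.8] [88.3] plate [184.8 249.5] knob 484.6226189731736 214.49741223591448 [[210.2, 220.7], [185.1, 247.9], [186.3, 249.3], [177.1, 249.7]]
-20 [483. 624.] [141.] [181.2 271.3] [90.1] plate [194.  259.7] knob 480.8053125828948 222.92257415611002 [[219.1, 229.6], [194.4, 257.2], [196.1, 259.2], [187.5, 260.2]]
```

send_rows(
  increments=[
    {"dx":4.72,"dy":-0.82,"dz":3,"twist":-0.65,"fingers":5},
    {"dx":4.72,"dy":-0.82,"dz":7,"twist":-0.65,"fingers":5},
    {"dx":4.72,"dy":-0.82,"dz":11,"twist":-0.65,"fingers":5},
    {"dx":4.72,"dy":-0.82,"dz":11,"twist":-0.65,"fingers":5},
    {"dx":4.72,"dy":-0.82,"dz":11,"twist":-0.65,"fingers":5},
    {"dx":4.72,"dy":-0.82,"dz":11,"twist":-0.65,"fingers":5},
  ],
  grip_force=20,
)

```text
t: 2.23
position: [530.0, 44.0, 154.0]
eef_rot: [[-0.957, 0.29, 0.002], [0.29, 0.957, 0.0], [-0.002, 0.001, -1.0]]
ft_force: [-0.1, 0.3, 1.8]
gripper_width: 57.5
grip_force: 0.0
```

```bash
python3 - <<'E'
from snap import *
np.set_printoptions(precision=2,suppress=True)
c=snap('wrist','w2');s=env.read_state();print(c['pos'],c['rot'][:2],s['gripper_width'])
cl,_,ok=None,None,None
P,col,ok=cloud(c,200,60,440,400)
k=ok&(col.max(1)<70)&(P[:,2]>58)&(P[:,2]<85)&(np.hypot(P[:,0]-528,P[:,1]-45)<25)
print(k.sum(),P[k].mean(0),P[k].max(0),cv2.minAreaRect(np.float32(P[k][:,:2])))
d=(P[k].mean(0)-c['pos'])@c['rot'];print("knob in tool",d)
f=snap('side','s2')
cv2.imwrite("pics/s2c.png",cv2.resize(f['p'][80:230,200:400],None,fx=3.5,fy=3.5,interpolation=cv2.INTER_CUBIC)[:,:,::-1])
E
```

```text
[530.05  44.04 153.96] [[-0.96  0.29  0.  ]
 [ 0.29  0.96  0.  ]] 53.488821391294024
683 [526.47  45.44  73.88] [538.29  57.84  77.73] ((527.7005004882812, 45.127403259277344), (21.993762969970703, 17.289527893066406), 72.99799346923828)
knob in tool [ 3.97  0.26 80.07]
```

View pics/s2c.png

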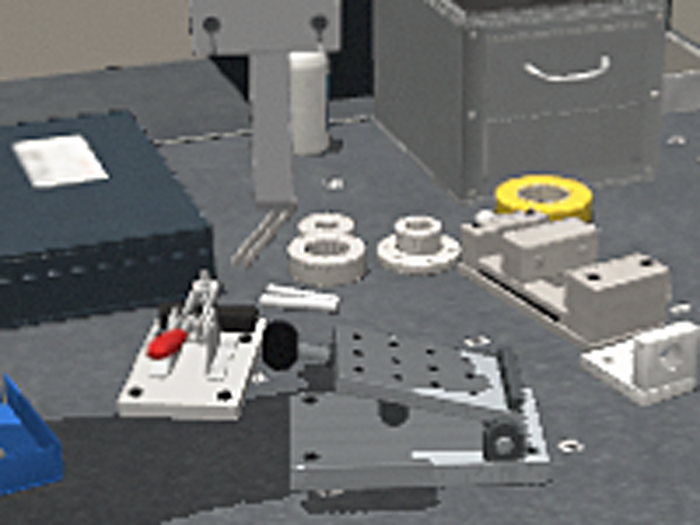

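send_rows(
  increments=[
    {"dx":0.05,"dy":0,"dz":3,"twist":0,"fingers":5},
    {"dx":0.05,"dy":0,"dz":6,"twist":0,"fingers":5},
    {"dx":0.05,"dy":0,"dz":7.9,"twist":0,"fingers":5},
    {"dx":0.05,"dy":0,"dz":7.9,"twist":0,"fingers":5},
    {"dx":0.05,"dy":0,"dz":7.9,"twist":0,"fingers":5},
    {"dx":0.05,"dy":0,"dz":7.9,"twist":0,"fingers":1.5},
    {"dx":0.05,"dy":0,"dz":7.9,"twist":0,"fingers":1.5},
    {"dx":0.05,"dy":0,"dz":7.9,"twist":0,"fingers":1.5},
    {"dx":0.05,"dy":0,"dz":7.9,"twist":0,"fingers":1.5},
    {"dx":0.05,"dy":0,"dz":7.9,"twist":0,"fingers":1.5},
    {"dx":0.05,"dy":0,"dz":7.9,"twist":0,"fingers":1.5},
  ],
  grip_force=20,
)

```text
t: 3.25
position: [529.0, 43.9, 73.5]
eef_rot: [[-0.957, 0.29, 0.001], [0.29, 0.957, 0.0], [-0.001, 0.0, -1.0]]
ft_force: [0.5, 0.7, 2.2]
gripper_width: 15.9
grip_force: 1.2
```

```bash
python3 - <<'E'
from snap import *
s=env.read_state();print(s['gripper_width'],s['grip_force'],s['position'],s['ft_force'])
c=snap('wrist','w3')
f=snap('side','s3')
a=cv2.resize(f['p'][100:220,240:370],(520,480),interpolation=cv2.INTER_CUBIC)
b=cv2.resize(c['p'][130:330,230:400],(280,330))
o=np.zeros((480,800,3),np.uint8);o[:,:520]=a;o[:330,520:]=b;cv2.imwrite("pics/c3.png",o[:,:,::-1])
E
```

```text
15.86794490279703 1.2252962356433272 [528.95455539  43.91679127  73.49417975] [0.53065821 0.73810497 2.15336247]
```

View pics/c3.png

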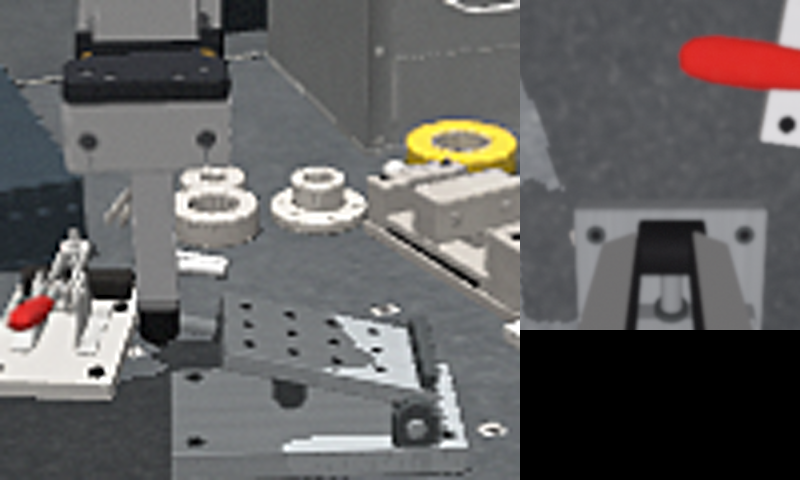

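send_rows(
  increments=[
    {"dx":0,"dy":0,"dz":0,"twist":0,"fingers":0.5},
    {"dx":0,"dy":0,"dz":0,"twist":0,"fingers":0.5},
    {"dx":0,"dy":0,"dz":0,"twist":0,"fingers":0.5},
  ],
  grip_force=20,
)

```text
t: 3.6
position: [528.6, 43.8, 72.9]
eef_rot: [[-0.957, 0.29, -0.0], [0.29, 0.957, -0.0], [0.0, -0.0, -1.0]]
ft_force: [-0.1, -0.4, 2.1]
gripper_width: 4.9
grip_force: 1.2
```

```bash
python3 - <<'E'
from snap import *
np.set_printoptions(precision=1,suppress=True)
s=env.read_state();print(s['gripper_width'],s['grip_force'],s['position'],s['ft_force'])
c=load('w3');P,col,ok=cloud(c,200,100,440,420)
T=(P-c['pos'])@c['rot']   # tool coords
for z0 in range(-70,60,10):
    m=ok&(T[:,2]>z0)&(T[:,2]<z0+10)&(abs(T[:,1])<45)&(T[:,0]>-25)&(T[:,0]<45)
    if m.sum()>5: print(z0,m.sum(),"x",np.percentile(T[m][:,0],[2,98]),"y",np.percentile(T[m][:,1],[2,98]),"gap",T[m&(T[:,1]>0)][:,1].min() if (m&(T[:,1]>0)).any() else 0)
E
```

```text
4.886615217290159 1.1791165452450514 [528.6  43.8  72.9] [-0.1 -0.4  2.1]
-70 844 x [-2.4 11.2] y [-20.8  17.6] gap 6.242907244970379
-60 847 x [-3.6 11.1] y [-21.3  18. ] gap 6.254820712729749
-50 725 x [-4.9 11. ] y [-21.2  17.9] gap 6.244817866963649
-40 581 x [-3.5 11.1] y [-21.1  17.8] gap 6.270361057325209
-30 496 x [-3.3 11. ] y [-20.9  17.7] gap 6.289050658560725
-20 432 x [-5.1 10.9] y [-20.8  17.7] gap 6.258488151970972
-10 671 x [-4.7 10.7] y [-16.1  12.8] gap 0.2870610250362411
0 773 x [-20.3  10.7] y [-10.3  11.5] gap 0.3002850483999716
10 150 x [-24.8  10.5] y [-7.2 10.3] gap 0.3775738443854391
50 2031 x [-24.1  -2.6] y [-40.7  42.2] gap 0.1464471095681935
```

```bash
python3 - <<'E'
from snap import *
np.set_printoptions(precision=1,suppress=True)
snap('wrist','w4')
for n,w in (('w1',93.5),('w2',53.5),('w3',15.9),('w4',4.9)):
    c=load(n);P,col,ok=cloud(c,0,0,640,480);T=(P-c['pos'])@c['rot']
    for s in (1,-1):
        y=T[:,1]*s-w/2
        m=ok&(y>1)&(y<12)&(abs(T[:,0])<14)&(T[:,2]<40)
        h=np.histogram(T[m][:,2],np.arange(-90,45,10))[0]
        print(n,s,h, "ymin/max" ,np.percentile(y[m],[2,98])+w/2 if m.any() else 0)
E
```

```text
w1 1 [388 481 385 302 238 197 168 141  46   0   0   0   0] ymin/max [47.9 57.3]
w1 -1 [530 821 795 659 540 462 378 323 198   0   0   0   0] ymin/max [48.3 58.1]
w2 1 [428 685 446 363 305 244 212 174  71   0   0   0   0] ymin/max [28.1 38.2]
w2 -1 [404 614 568 472 394 314 274 234 139   0   0   0   0] ymin/max [30.1 38.3]
w3 1 [ 25 109 243 294 244 196 165 141  44  50   5   0   0] ymin/max [ 9.1 18.2]
w3 -1 [119 312 391 364 320 251 220 197 126  43   1   0   0] ymin/max [ 9.5 19.5]
w4 1 [  0  20 212 302 243 211 171 140  49 165  14   0   0] ymin/max [ 3.6 12.9]
w4 -1 [ 25 197 259 361 262 241 198 158 105 131  10   0   0] ymin/max [ 4.1 14.2]
```

```bash
python3 - <<'E'
from h import *
np.set_printoptions(precision=1,suppress=True)
for n,w in (('w1',93.5),('w2',53.5)):
    c=load(n);P,col,ok=cloud(c,0,0,640,480);T=(P-c['pos'])@c['rot']
    for s in (1,-1):
        y=T[:,1]*s-w/2
        m=ok&(y>-2)&(y<16)&(abs(T[:,0])<20)&(T[:,2]<40)
        for z0 in (-80,-60,-40,-20,-10,-7,-5,-3): 
            q=m&(T[:,2]>=z0)&(T[:,2]<z0+2); print(n,s,z0,q.sum(),"x",np.percentile(T[q][:,0],[1,99]) if q.any() else 0,"y",np.percentile(T[q][:,1]*s,[1,99]) if q.any() else 0)
        print("max z",np.sort(T[m][:,2])[-5:])
E
```

```text
w1 1 -80 150 x [ 5.4 11.4] y [46.6 57.6]
w1 1 -60 153 x [-6.1 11.2] y [44.9 57.3]
w1 1 -40 108 x [-5.5 11.2] y [45.  56.6]
w1 1 -20 73 x [-6.5 10.9] y [45.  56.5]
w1 1 -10 54 x [-7.  10.8] y [45.  55.2]
w1 1 -7 43 x [-6.2 10.7] y [45.  50.9]
w1 1 -5 41 x [-5.9 10.8] y [45.  50.3]
w1 1 -3 23 x [-6.6 10.6] y [45.1 48.2]
max z [-1.9 -1.8 -1.6 -1.5 -0.3]
w1 -1 -80 156 x [ 5.4 11.3] y [49.6 60.7]
w1 -1 -60 151 x [-6.7 11. ] y [48.2 60.3]
w1 -1 -40 111 x [-6.9 11. ] y [48.3 60. ]
w1 -1 -20 73 x [-6.8 10.8] y [48.3 59.9]
w1 -1 -10 63 x [-6.7 10.8] y [48.3 58. ]
w1 -1 -7 41 x [-6.9 10.6] y [48.4 55.8]
w1 -1 -5 48 x [-6.7 10.4] y [48.4 54.2]
w1 -1 -3 23 x [-4.1 10.4] y [48.5 52.4]
max z [-1.8 -1.8 -1.7 -1.5 -1.1]
w2 1 -80 126 x [ 5.3 11.6] y [28.4 37.9]
w2 1 -60 139 x [-5.9 11.2] y [26.9 38.7]
w2 1 -40 88 x [-5.8 11. ] y [26.9 38.7]
w2 1 -20 51 x [-4.2 10.8] y [26.9 38.4]
w2 1 -10 43 x [-5.4 11.1] y [27.  37.9]
w2 1 -7 32 x [-5.7 10.7] y [27.  35.2]
w2 1 -5 37 x [-6.6 10.6] y [27.  32.5]
w2 1 -3 14 x [-4.9 10.7] y [27.  30.8]
max z [-2.  -2.  -1.6 -1.6 -1.4]
w2 -1 -80 109 x [ 5. 11.] y [31.5 40.9]
w2 -1 -60 128 x [-6.7 11.2] y [30.  42.2]
w2 -1 -40 76 x [-6.5 11.1] y [30.  41.7]
w2 -1 -20 58 x [-6.7 10.8] y [30.  40.8]
w2 -1 -10 39 x [-5.9 10.8] y [30.1 41. ]
w2 -1 -7 41 x [-6.  10.7] y [30.2 37.7]
w2 -1 -5 25 x [-6.2 10.8] y [30.1 34.2]
w2 -1 -3 17 x [-6.8 10.7] y [30.2 32.4]
max z [-2.4 -2.3 -2.2 -1.9 -1.1]
```

```bash
python3 - <<'E'
from h import *
np.set_printoptions(precision=1,suppress=True)
for n in ('w2','w3','w4'):
    c=load(n);P,col,ok=cloud(c,150,40,480,440);T=(P-c['pos'])@c['rot'];T=T-[2.4,-1.65,0]
    m=ok&(col.max(1)<75)&(abs(T[:,1])<11)&(abs(P[:,0]-530)<25)&(abs(P[:,1]-45)<25)&(P[:,2]>60)&(P[:,2]<84)
    pl=ok&(P[:,2]>35)&(P[:,2]<72)&(col.min(1)>90)&(T[:,0]<-40)&(T[:,0]>-120)&(abs(T[:,1])<28)
    Q=P[pl]
    for _ in range(5):
        A=np.c_[Q[:,:2],np.ones(len(Q))];s=np.linalg.lstsq(A,Q[:,2],rcond=None)[0];Q=Q[abs(A@s-Q[:,2])<2]
    print(n,m.sum(),np.percentile(P[m][:,2],[50,90,99]),"plate",len(Q),np.arctan(np.hypot(*s[:2])))
    f=ok&(abs(T[:,1])>{'w2':27,'w3':8.5,'w4':3}[n])&(abs(T[:,1])<{'w2':40,'w3':20,'w4':15}[n])&(abs(T[:,0])<12)&(P[:,2]>c['pos'][2]-8)&(col.min(1)>75)
    print("finger lowest z (world), rel TCP",np.percentile(P[f][:,2]-c['pos'][2],[1,5]))
E
```

```text
w2 626 [74.6 76.3 77.1] plate 4090 0.25425299190176587
finger lowest z (world), rel TCP [ 6.7 15.8]
w3 1082 [73.4 75.6 81.7] plate 1650 0.24662310607671473
finger lowest z (world), rel TCP [ 5.  12.2]
w4 590 [71.  74.6 82.4] plate 570 0.2413821285982009
finger lowest z (world), rel TCP [ 2.9 10.7]
```

```bash
python3 - <<'E'
from h import *
np.set_printoptions(precision=1,suppress=True)
c=load('w1');P,col,ok=cloud(c,0,0,640,480);T=(P-c['pos'])@c['rot']-[2.4,-1.65,0]
n=ok&(T[:,2]<-2)&(P[:,2]>150)
for z0 in range(-180,0,10):
    m=n&(T[:,2]>=z0)&(T[:,2]<z0+10)
    if m.sum()>3: print(z0,m.sum(),"x",np.percentile(T[m][:,0],[.5,50,99.5]),"y",np.percentile(T[m][:,1],[.5,99.5]))
for u,v in [(320,390),(150,400),(50,390),(100,395),(400,455),(100,440),(60,345)]:
    i=v*640+u;print(u,v,T[i],col[i])
E
```

```text
-140 5840 x [20.2 21.6 23.1] y [-55.2  56. ]
-130 21160 x [10.8 20.  32.7] y [-65.   64.6]
-120 27381 x [ 1.7 25.9 32.7] y [-67.9  68.8]
-110 7509 x [-11.   30.9  32.9] y [-78.1  78.6]
-100 1326 x [-12.6  -5.   30.2] y [-72.8  58.2]
-90 1228 x [-11.3   8.    9.1] y [-59.1  59.1]
-80 1846 x [-2.9  7.7  9. ] y [-59.2  59.2]
-70 1745 x [-8.8  7.4  8.9] y [-59.   59.1]
-60 1436 x [-9.4  6.9  8.8] y [-58.7  58.9]
-50 1170 x [-9.2  6.8  8.7] y [-58.6  58.4]
-40 988 x [-9.5  6.7  8.7] y [-58.5  58.4]
-30 823 x [-9.5  6.6  8.6] y [-58.5  58.3]
-20 688 x [-9.5  6.8  8.6] y [-58.5  58.3]
-10 379 x [-9.6  4.5  8.4] y [-56.   55.7]
320 390 [  25.1    0.5 -116. ] [116 116 121]
150 400 [  23.9  -36.3 -117.5] [137 137 142]
50 390 [  31.1  -52.3 -122.9] [39 40 45]
100 395 [  24.5  -47.4 -116.7] [86 85 88]
400 455 [  17.    16.7 -124.8] [115 100  75]
100 440 [  14.7  -47.7 -118.9] [22 24 25]
60 345 [  31.2  -61.  -107.7] [29 28 33]
```

send_rows(
  increments=[
    {"dx":-0.1,"dy":0.26,"dz":-0.3,"twist":0,"fingers":4.2},
    {"dx":-0.1,"dy":0.26,"dz":-0.3,"twist":0,"fingers":4.2},
    {"dx":-0.1,"dy":0.26,"dz":-0.3,"twist":0,"fingers":4.2},
    {"dx":-0.1,"dy":0.26,"dz":-0.3,"twist":0,"fingers":4.2},
    {"dx":-0.1,"dy":0.26,"dz":-0.3,"twist":0,"fingers":4.2},
    {"dx":-0.1,"dy":0.26,"dz":-0.3,"twist":0,"fingers":4.2},
    {"dx":-0.1,"dy":0.26,"dz":-0.3,"twist":0,"fingers":4.2},
    {"dx":-0.1,"dy":0.26,"dz":1,"twist":0,"fingers":4.2},
    {"dx":-0.1,"dy":0.26,"dz":1.8,"twist":0,"fingers":4.2},
    {"dx":-0.1,"dy":0.26,"dz":1.8,"twist":0,"fingers":4.2},
    {"dx":-0.1,"dy":0.26,"dz":1.8,"twist":0,"fingers":4.2},
    {"dx":-0.1,"dy":0.26,"dz":1.8,"twist":0,"fingers":1.5},
    {"dx":-0.1,"dy":0.26,"dz":1.8,"twist":0,"fingers":1.5},
    {"dx":-0.1,"dy":0.26,"dz":1.8,"twist":0,"fingers":1.5},
    {"dx":-0.1,"dy":0.26,"dz":1.8,"twist":0,"fingers":1.5},
    {"dx":-0.1,"dy":0.26,"dz":1.8,"twist":0,"fingers":1.5},
  ],
  grip_force=20,
)

```text
t: 4.98
position: [530.5, 46.0, 55.3]
eef_rot: [[-0.957, 0.29, 0.001], [0.29, 0.957, -0.0], [-0.001, 0.0, -1.0]]
ft_force: [-0.7, -0.4, 1.8]
gripper_width: 24.1
grip_force: 20.0
```

send_rows(
  increments=[
    {"dx":-0.25,"dy":0,"dz":-0.62,"twist":0,"fingers":1.5},
    {"dx":-0.51,"dy":0,"dz":-1.22,"twist":0,"fingers":1.5},
    {"dx":-0.8,"dy":0,"dz":-1.78,"twist":0,"fingers":1.5},
    {"dx":-1.11,"dy":0,"dz":-2.32,"twist":0,"fingers":1.5},
    {"dx":-1.45,"dy":0,"dz":-2.85,"twist":0,"fingers":1.5},
    {"dx":-1.81,"dy":0,"dz":-3.36,"twist":0,"fingers":1.5},
    {"dx":-2.2,"dy":0,"dz":-3.85,"twist":0,"fingers":1.5},
    {"dx":-2.62,"dy":0,"dz":-4.32,"twist":0,"fingers":1.5},
    {"dx":-3.06,"dy":0,"dz":-4.77,"twist":0,"fingers":1.5},
    {"dx":-3.51,"dy":0,"dz":-5.2,"twist":0,"fingers":1.5},
    {"dx":-4.0,"dy":0,"dz":-5.61,"twist":0,"fingers":1.5},
    {"dx":-4.49,"dy":0,"dz":-5.99,"twist":0,"fingers":1.5},
    {"dx":-5.01,"dy":0,"dz":-6.34,"twist":0,"fingers":1.5},
    {"dx":-5.55,"dy":0,"dz":-6.67,"twist":0,"fingers":1.5},
    {"dx":-6.1,"dy":0,"dz":-6.97,"twist":0,"fingers":1.5},
    {"dx":-6.66,"dy":0,"dz":-7.24,"twist":0,"fingers":1.5},
    {"dx":-7.24,"dy":0,"dz":-7.5,"twist":0,"fingers":1.5},
    {"dx":-7.24,"dy":0,"dz":-7.5,"twist":0,"fingers":1.5},
    {"dx":-7.24,"dy":0,"dz":-7.5,"twist":0,"fingers":1.5},
  ],
  grip_force=30,
)

```text
t: 6.57
position: [600.7, 24.6, 130.4]
eef_rot: [[-0.957, 0.291, 0.003], [0.291, 0.957, -0.0], [-0.003, 0.0, -1.0]]
ft_force: [4.7, 0.7, -7.0]
gripper_width: 23.8
grip_force: 30.0
```

send_rows(
  increments=[
    {"dx":0,"dy":0,"dz":0,"twist":0,"fingers":4},
    {"dx":0,"dy":0,"dz":0,"twist":0,"fingers":4},
    {"dx":0,"dy":0,"dz":0,"twist":0,"fingers":4},
    {"dx":0,"dy":0,"dz":-4,"twist":0,"fingers":6},
    {"dx":0,"dy":0,"dz":-8,"twist":0,"fingers":6},
    {"dx":2,"dy":0,"dz":-12,"twist":0,"fingers":6},
    {"dx":6,"dy":0,"dz":-12,"twist":0,"fingers":6},
    {"dx":6,"dy":0,"dz":-12,"twist":0,"fingers":6},
  ],
)

```text
t: 7.23
position: [538.2, 43.7, 252.1]
eef_rot: [[-0.957, 0.29, 0.002], [0.29, 0.957, 0.0], [-0.002, 0.001, -1.0]]
ft_force: [0.7, -0.4, -0.0]
gripper_width: 59.6
grip_force: 0.0
```

```bash
python3 - <<'E'
from snap import *
np.set_printoptions(precision=1,suppress=True)
c=snap('wrist','w5');print(c['pos'])
P,col,ok=cloud(c,0,0,640,480);T=(P-c['pos'])@c['rot'];P=P-c['rot']@np.array([2.4,-1.65,0])
k=ok&(col.max(1)<75)&(np.hypot(P[:,0]-600,P[:,1]-25)<35)&(P[:,2]>110)&(P[:,2]<170)&(abs(T[:,1])<25)
print("knob",k.sum(),np.median(P[k],0),P[k].max(0),P[k].min(0))
E
```

```text
[538.2  43.7 252.1]
knob 557 [591.9  27.  146.3] [606.5  39.9 149.4] [583.3  14.4 134.6]
```

send_rows(
  increments=[
    {"dx":-25,"dy":-19.8,"dz":-4,"twist":0,"fingers":6},
    {"dx":-25,"dy":-19.8,"dz":-4,"twist":0,"fingers":6},
    {"dx":-25,"dy":-19.8,"dz":-4,"twist":0,"fingers":6},
    {"dx":-25,"dy":-19.8,"dz":-4,"twist":0,"fingers":6},
    {"dx":-25,"dy":-19.8,"dz":-4,"twist":0,"fingers":6},
    {"dx":-25,"dy":-19.8,"dz":-4,"twist":0,"fingers":6},
    {"dx":-25,"dy":-19.8,"dz":-4,"twist":0,"fingers":6},
    {"dx":-25,"dy":-19.8,"dz":-4,"twist":0,"fingers":6},
    {"dx":-40,"dy":-19.8,"dz":-4,"twist":0,"fingers":6},
    {"dx":-40,"dy":-19.8,"dz":-4,"twist":0,"fingers":6},
    {"dx":-40,"dy":-19.8,"dz":-4,"twist":0,"fingers":6},
    {"dx":-40,"dy":-19.8,"dz":-4,"twist":0,"fingers":6},
    {"dx":-40,"dy":-19.8,"dz":-4,"twist":0,"fingers":6},
  ],
)

```text
t: 8.37
position: [777.3, -236.0, 258.0]
eef_rot: [[-0.957, 0.291, 0.025], [0.291, 0.957, -0.008], [-0.026, -0.0, -1.0]]
ft_force: [-0.0, 0.1, 0.4]
gripper_width: 60.2
grip_force: 0.0
```

```bash
python3 -c "
from bench import env
s=env.read_state();print(s['joint_positions'],s['position'],s['eef_rot'][:,2])"
```

```text
[-3.40207418e-01  1.03508311e+00  2.35217646e-01  1.18131204e-03
  1.84523059e+00 -1.61576675e+00] [ 777.2540969  -235.97000211  257.98261924] [ 0.02494408 -0.00762322 -0.99965978]
```

send_rows(
  increments=[
    {"dx":-60,"dy":0,"dz":0,"twist":0,"fingers":6},
    {"dx":-60,"dy":0,"dz":0,"twist":0,"fingers":6},
    {"dx":-60,"dy":0,"dz":0,"twist":0,"fingers":6},
    {"dx":-60,"dy":0,"dz":0,"twist":0,"fingers":6},
    {"dx":-60,"dy":0,"dz":0,"twist":0,"fingers":6},
    {"dx":-60,"dy":0,"dz":0,"twist":0,"fingers":6},
    {"dx":-60,"dy":0,"dz":0,"twist":0,"fingers":6},
    {"dx":-60,"dy":0,"dz":0,"twist":0,"fingers":6},
  ],
)

```text
t: 9.03
position: [807.2, -244.8, 190.0]
eef_rot: [[-0.955, 0.29, 0.054], [0.29, 0.957, -0.016], [-0.056, -0.0, -0.998]]
ft_force: [-0.8, 0.1, -0.1]
gripper_width: 60.2
grip_force: 0.0
```

```bash
python3 -c "
from bench import env
s=env.read_state();print(s['joint_positions'],s['position'],s['eef_rot'])"
```

```text
[-0.33866855  1.11865349  0.23541251  0.00247948  1.73159902 -1.61432834] [ 807.18899729 -244.8106951   190.00963206] [[-9.55398844e-01  2.90425482e-01  5.35358532e-02]
 [ 2.89969809e-01  9.56897612e-01 -1.62625562e-02]
 [-5.59513908e-02 -1.34462365e-05 -9.98433494e-01]]
```

send_rows(
  increments=[
    {"dx":-90,"dy":0,"dz":-45,"twist":0,"fingers":6},
    {"dx":-90,"dy":0,"dz":-45,"twist":0,"fingers":6},
    {"dx":-90,"dy":0,"dz":-45,"twist":0,"fingers":6},
    {"dx":-90,"dy":0,"dz":-45,"twist":0,"fingers":6},
    {"dx":-90,"dy":0,"dz":-45,"twist":0,"fingers":6},
    {"dx":-90,"dy":0,"dz":-45,"twist":0,"fingers":6},
    {"dx":-90,"dy":0,"dz":-45,"twist":0,"fingers":6},
    {"dx":-90,"dy":0,"dz":-45,"twist":0,"fingers":6},
  ],
)

```text
t: 9.7
position: [797.3, -241.9, 245.4]
eef_rot: [[-0.953, 0.291, 0.081], [0.289, 0.957, -0.024], [-0.084, 0.0, -0.996]]
ft_force: [0.5, 0.1, 0.8]
gripper_width: 60.1
grip_force: 0.0
```

send_rows(
  increments=[
    {"dx":10,"dy":0,"dz":0,"twist":0,"fingers":6},
    {"dx":10,"dy":0,"dz":0,"twist":0,"fingers":6},
    {"dx":10,"dy":0,"dz":0,"twist":0,"fingers":6},
    {"dx":10,"dy":0,"dz":0,"twist":0,"fingers":6},
  ],
)

```text
t: 10.03
position: [716.3, -217.4, 238.1]
eef_rot: [[-0.954, 0.29, 0.08], [0.289, 0.957, -0.024], [-0.084, 0.0, -0.996]]
ft_force: [2.3, -1.1, 1.0]
gripper_width: 59.7
grip_force: 0.0
```

send_rows(
  increments=[
    {"dx":-90,"dy":0,"dz":-25,"twist":0,"fingers":6},
    {"dx":-90,"dy":0,"dz":-25,"twist":0,"fingers":6},
    {"dx":-90,"dy":0,"dz":-25,"twist":0,"fingers":6},
    {"dx":-90,"dy":0,"dz":-25,"twist":0,"fingers":6},
    {"dx":-90,"dy":0,"dz":-25,"twist":0,"fingers":6},
  ],
)

```text
t: 10.45
position: [794.1, -241.3, 256.1]
eef_rot: [[-0.953, 0.291, 0.086], [0.289, 0.957, -0.025], [-0.089, 0.001, -0.996]]
ft_force: [1.0, -0.1, -3.8]
gripper_width: 59.9
grip_force: 0.0
```

send_rows(
  increments=[
    {"dx":-90,"dy":0,"dz":-25,"twist":0,"fingers":6},
    {"dx":-90,"dy":0,"dz":-25,"twist":0,"fingers":6},
  ],
)

```text
t: 10.62
position: [803.8, -244.3, 272.7]
eef_rot: [[-0.947, 0.29, 0.138], [0.287, 0.957, -0.042], [-0.145, -0.0, -0.989]]
ft_force: [-0.2, -0.1, 0.7]
gripper_width: 59.5
grip_force: 0.0
```

send_rows(
  increments=[
    {"dx":-90,"dy":0,"dz":-25,"twist":0,"fingers":6},
    {"dx":-90,"dy":0,"dz":-25,"twist":0,"fingers":6},
  ],
)

```text
t: 10.78
position: [809.5, -246.0, 278.2]
eef_rot: [[-0.942, 0.29, 0.165], [0.286, 0.957, -0.05], [-0.173, -0.0, -0.985]]
ft_force: [0.2, -0.1, 0.2]
gripper_width: 59.9
grip_force: 0.0
```

send_rows(
  increments=[
    {"dx":-90,"dy":0,"dz":-25,"twist":0,"fingers":6},
  ],
)

```text
t: 10.87
position: [814.2, -247.4, 281.4]
eef_rot: [[-0.939, 0.291, 0.186], [0.285, 0.957, -0.057], [-0.194, -0.0, -0.981]]
ft_force: [-0.6, -0.4, 0.0]
gripper_width: 60.0
grip_force: 0.0
```

send_rows(
  increments=[
    {"dx":-90,"dy":0,"dz":-25,"twist":0,"fingers":6},
  ],
)

```text
t: 10.95
position: [819.3, -248.9, 286.2]
eef_rot: [[-0.934, 0.29, 0.209], [0.283, 0.957, -0.064], [-0.219, -0.0, -0.976]]
ft_force: [-0.2, -0.4, 0.9]
gripper_width: 59.9
grip_force: 0.0
```

send_rows(
  increments=[
    {"dx":50,"dy":0,"dz":-11,"twist":0,"fingers":6},
    {"dx":50,"dy":0,"dz":-11,"twist":0,"fingers":6},
    {"dx":50,"dy":0,"dz":-11,"twist":0,"fingers":6},
    {"dx":50,"dy":0,"dz":-11,"twist":0,"fingers":6},
    {"dx":50,"dy":0,"dz":-11,"twist":0,"fingers":6},
    {"dx":50,"dy":0,"dz":-11,"twist":0,"fingers":6},
    {"dx":50,"dy":0,"dz":-11,"twist":0,"fingers":6},
    {"dx":50,"dy":0,"dz":-11,"twist":0,"fingers":6},
    {"dx":50,"dy":0,"dz":-11,"twist":0,"fingers":6},
    {"dx":50,"dy":0,"dz":-11,"twist":0,"fingers":6},
    {"dx":50,"dy":0,"dz":-11,"twist":0,"fingers":6},
    {"dx":50,"dy":0,"dz":-11,"twist":0,"fingers":6},
  ],
)

```text
t: 11.95
position: [421.5, -128.3, 286.8]
eef_rot: [[-0.934, 0.29, 0.21], [0.283, 0.957, -0.064], [-0.219, -0.0, -0.976]]
ft_force: [0.1, -0.4, 0.8]
gripper_width: 60.3
grip_force: 0.0
```

```bash
python3 -c "
from bench import env
s=env.read_state();print(s['joint_positions'],s['position'],s['eef_rot'][:,2])"
```

```text
[-0.39145597 -0.14616123  1.8217674   0.0218923   1.24605803 -1.67225713] [ 421.54864122 -128.26979051  286.79291384] [ 0.20959445 -0.06406754 -0.9756872 ]
```

send_rows(
  increments=[
    {"dx":60,"dy":0,"dz":-13,"twist":0,"fingers":6},
    {"dx":60,"dy":0,"dz":-13,"twist":0,"fingers":6},
    {"dx":60,"dy":0,"dz":-13,"twist":0,"fingers":6},
    {"dx":60,"dy":0,"dz":-13,"twist":0,"fingers":6},
    {"dx":60,"dy":0,"dz":-13,"twist":0,"fingers":6},
  ],
)

```text
t: 12.37
position: [222.3, -67.5, 285.8]
eef_rot: [[-0.934, 0.29, 0.209], [0.282, 0.957, -0.064], [-0.219, -0.001, -0.976]]
ft_force: [-0.6, 0.1, 1.9]
gripper_width: 60.1
grip_force: 0.0
```

```bash
python3 -c "
from bench import env
s=env.read_state();print(s['joint_positions'],s['position'],s['eef_rot'][:,2])"
```

```text
[-0.50768891 -0.72293507  2.17340755  0.04569471  1.47508547 -1.78410013] [222.2580532  -67.5487074  285.80261352] [ 0.20931781 -0.06441685 -0.97572359]
```

send_rows(
  increments=[
    {"dx":90,"dy":0,"dz":-10,"twist":0,"fingers":6},
  ],
)

```text
t: 12.45
position: [197.6, -60.3, 281.6]
eef_rot: [[-0.937, 0.29, 0.194], [0.284, 0.957, -0.058], [-0.202, 0.0, -0.979]]
ft_force: [-2.6, -1.4, 13.9]
gripper_width: 60.2
grip_force: 0.0
```

send_rows(
  increments=[
    {"dx":90,"dy":0,"dz":-10,"twist":0,"fingers":6},
  ],
)

```text
t: 12.53
position: [191.1, -58.7, 278.3]
eef_rot: [[-0.942, 0.291, 0.168], [0.287, 0.957, -0.05], [-0.175, 0.001, -0.985]]
ft_force: [-0.6, 0.6, 1.2]
gripper_width: 60.0
grip_force: 0.0
```

send_rows(
  increments=[
    {"dx":90,"dy":0,"dz":-10,"twist":0,"fingers":6},
  ],
)

```text
t: 12.62
position: [185.8, -57.4, 279.5]
eef_rot: [[-0.945, 0.292, 0.15], [0.288, 0.957, -0.046], [-0.157, -0.001, -0.988]]
ft_force: [0.3, 0.3, 0.4]
gripper_width: 59.7
grip_force: 0.0
```

send_rows(
  increments=[
    {"dx":90,"dy":0,"dz":-10,"twist":0,"fingers":6},
  ],
)

```text
t: 12.7
position: [179.4, -55.5, 280.3]
eef_rot: [[-0.948, 0.291, 0.127], [0.288, 0.957, -0.04], [-0.133, -0.001, -0.991]]
ft_force: [0.2, -0.2, -0.2]
gripper_width: 60.2
grip_force: 0.0
```

```bash
python3 -c "
from bench import env
s=env.read_state();print(s['joint_positions'],s['position'],s['eef_rot'])"
```

```text
[-0.54394417 -0.78993798  2.19995583  0.03203932  1.60184978 -1.81666453] [179.44633814 -55.53236701 280.2553645 ] [[-9.48294167e-01  2.90793088e-01  1.27191009e-01]
 [ 2.88098100e-01  9.56785612e-01 -3.95066817e-02]
 [-1.33182797e-01 -8.20467819e-04 -9.91091151e-01]]
```

send_rows(
  increments=[
    {"dx":90,"dy":0,"dz":-10,"twist":0,"fingers":6},
  ],
)

```text
t: 12.78
position: [172.8, -53.8, 281.9]
eef_rot: [[-0.951, 0.29, 0.104], [0.289, 0.957, -0.032], [-0.109, -0.001, -0.994]]
ft_force: [0.2, 0.3, -1.0]
gripper_width: 60.5
grip_force: 0.0
```

send_rows(
  increments=[
    {"dx":90,"dy":0,"dz":-10,"twist":0,"fingers":6},
  ],
)

```text
t: 12.87
position: [166.0, -52.1, 284.8]
eef_rot: [[-0.954, 0.29, 0.08], [0.289, 0.957, -0.025], [-0.084, -0.0, -0.996]]
ft_force: [0.1, 0.2, -0.2]
gripper_width: 59.8
grip_force: 0.0
```

send_rows(
  increments=[
    {"dx":90,"dy":0,"dz":-10,"twist":0,"fingers":6},
  ],
)

```text
t: 12.95
position: [159.1, -50.5, 289.1]
eef_rot: [[-0.955, 0.29, 0.057], [0.289, 0.957, -0.017], [-0.06, -0.0, -0.998]]
ft_force: [-0.2, 0.9, 0.3]
gripper_width: 59.9
grip_force: 0.0
```

send_rows(
  increments=[
    {"dx":90,"dy":0,"dz":-10,"twist":0,"fingers":6},
  ],
)

```text
t: 13.03
position: [151.9, -49.2, 294.9]
eef_rot: [[-0.956, 0.29, 0.034], [0.29, 0.957, -0.01], [-0.035, 0.0, -0.999]]
ft_force: [-0.3, 0.7, 1.2]
gripper_width: 59.8
grip_force: 0.0
```

send_rows(
  increments=[
    {"dx":90,"dy":0,"dz":-10,"twist":0,"fingers":6},
  ],
)

```text
t: 13.12
position: [144.4, -48.0, 302.2]
eef_rot: [[-0.957, 0.29, 0.011], [0.29, 0.957, -0.002], [-0.011, 0.001, -1.0]]
ft_force: [0.0, 0.4, 0.7]
gripper_width: 59.7
grip_force: 0.0
```

send_rows(
  increments=[
    {"dx":-48.8,"dy":-7.5,"dz":14,"twist":8.77,"fingers":6},
    {"dx":-48.8,"dy":-7.5,"dz":14,"twist":8.77,"fingers":6},
    {"dx":-48.8,"dy":-7.5,"dz":14,"twist":8.77,"fingers":6},
    {"dx":-48.8,"dy":-7.5,"dz":14,"twist":8.77,"fingers":6},
    {"dx":-48.8,"dy":-7.5,"dz":14,"twist":8.77,"fingers":6},
    {"dx":-48.8,"dy":-7.5,"dz":14,"twist":8.77,"fingers":6},
    {"dx":-48.8,"dy":-7.5,"dz":14,"twist":8.77,"fingers":6},
    {"dx":-48.8,"dy":-7.5,"dz":14,"twist":8.77,"fingers":6},
    {"dx":-48.8,"dy":-7.5,"dz":14,"twist":8.77,"fingers":6},
    {"dx":-48.8,"dy":-7.5,"dz":14,"twist":8.77,"fingers":6},
    {"dx":-48.8,"dy":-7.5,"dz":14,"twist":8.77,"fingers":6},
    {"dx":-48.8,"dy":-7.5,"dz":14,"twist":8.77,"fingers":6},
    {"dx":-48.8,"dy":-7.5,"dz":14,"twist":8.77,"fingers":6},
    {"dx":-48.8,"dy":-7.5,"dz":14,"twist":8.77,"fingers":6},
    {"dx":-48.8,"dy":-7.5,"dz":14,"twist":8.77,"fingers":6},
  ],
)

```text
t: 14.37
position: [591.4, -261.2, 165.3]
eef_rot: [[-0.351, 0.936, 0.01], [0.936, 0.351, -0.001], [-0.005, 0.009, -1.0]]
ft_force: [-0.7, 0.8, 0.2]
gripper_width: 60.0
grip_force: 0.0
```

```bash
cat > blk.py <<'E'
from snap import *
np.set_printoptions(precision=1,suppress=True)
def blk(n,zlo,guess,rad=32):
    c=snap('wrist',n);print(c['pos'],c['rot'][:,1:].T)
    P,col,ok=cloud(c,0,0,640,480);P=P-c['rot']@np.array([2.4,-1.65,0]);T=(P-c['pos'])@c['rot']
    m=ok&(np.hypot(*(P[:,:2]-guess).T)<rad)&(P[:,2]>zlo)&(P[:,2]<zlo+30)
    if not m.any(): print("none");return
    ztop=np.percentile(P[m][:,2],90);t=m&(abs(P[:,2]-ztop)<3.5)
    r=cv2.minAreaRect(np.float32(P[t][:,:2]));print("top z",ztop,t.sum(),r)
    print("centre in tool",(np.array([*r[0],ztop])-c['pos'])@c['rot'])
E
python3 -c "
from blk import *
blk('w6',8,[589.4,-261.4])"
```

```text
[ 591.4 -261.2  165.3] [[ 0.9  0.4  0. ]
 [ 0.  -0.  -1. ]]
top z 30.09805145448192 378 ((588.8637084960938, -264.5325012207031), (34.92318344116211, 9.539568901062012), 17.998647689819336)
centre in tool [ -1.6  -4.8 135.2]
```

View pics/w6.png

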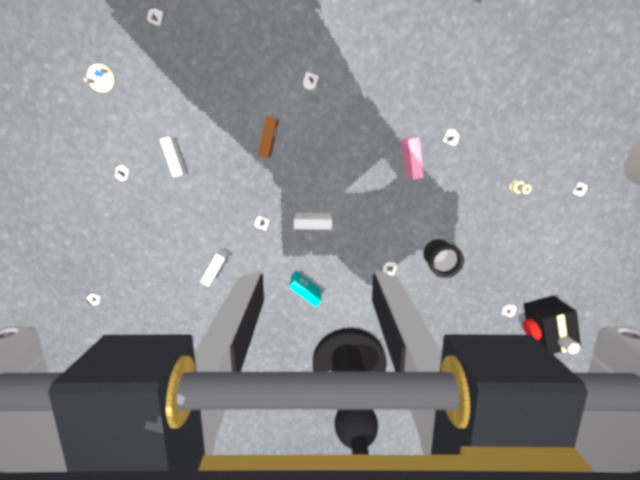

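send_rows(
  increments=[
    {"dx":-0.16,"dy":-0.48,"dz":4,"twist":0.2,"fingers":6},
    {"dx":-0.16,"dy":-0.48,"dz":8,"twist":0.2,"fingers":6},
    {"dx":-0.16,"dy":-0.48,"dz":11,"twist":0.2,"fingers":6},
    {"dx":-0.16,"dy":-0.48,"dz":13,"twist":0.2,"fingers":6},
    {"dx":-0.16,"dy":-0.48,"dz":15,"twist":0.2,"fingers":6},
    {"dx":-0.16,"dy":-0.48,"dz":16.2,"twist":0.2,"fingers":6},
    {"dx":-0.16,"dy":-0.48,"dz":16.2,"twist":0.2,"fingers":6},
    {"dx":-0.16,"dy":-0.48,"dz":16.2,"twist":0.2,"fingers":3},
    {"dx":-0.16,"dy":-0.48,"dz":16.2,"twist":0.2,"fingers":3},
    {"dx":-0.16,"dy":-0.48,"dz":16.2,"twist":0.2,"fingers":3},
    {"dx":-0.16,"dy":-0.48,"dz":16.2,"twist":0.2,"fingers":3},
    {"dx":-0.16,"dy":-0.48,"dz":16.2,"twist":0.2,"fingers":3},
    {"dx":-0.16,"dy":-0.48,"dz":16.2,"twist":0.2,"fingers":3},
  ],
  grip_force=20,
)

```text
t: 15.5
position: [588.5, -264.7, 3.8]
eef_rot: [[-0.331, 0.944, 0.01], [0.944, 0.331, -0.001], [-0.004, 0.009, -1.0]]
ft_force: [-1.2, 0.8, 6.8]
gripper_width: 34.4
grip_force: 20.0
```

send_rows(
  increments=[
    {"dx":-0.0,"dy":0,"dz":-2,"twist":0,"fingers":3},
    {"dx":0,"dy":0,"dz":-6,"twist":0,"fingers":3},
    {"dx":14.2,"dy":-5.85,"dz":-9,"twist":-8.98,"fingers":3},
    {"dx":14.2,"dy":-5.85,"dz":-9,"twist":-8.98,"fingers":3},
    {"dx":14.2,"dy":-5.85,"dz":-9,"twist":-8.98,"fingers":3},
    {"dx":14.2,"dy":-5.85,"dz":-9,"twist":-8.98,"fingers":3},
    {"dx":14.2,"dy":-5.85,"dz":-9,"twist":-8.98,"fingers":3},
    {"dx":14.2,"dy":-5.85,"dz":-9,"twist":-8.98,"fingers":3},
    {"dx":14.2,"dy":-5.85,"dz":-9,"twist":-8.98,"fingers":3},
    {"dx":14.2,"dy":-5.85,"dz":-9,"twist":-8.98,"fingers":3},
    {"dx":18,"dy":-3,"dz":-8,"twist":-8.98,"fingers":3},
    {"dx":22,"dy":0.2,"dz":-7,"twist":-8.98,"fingers":3},
    {"dx":26,"dy":3.3,"dz":-6,"twist":-8.98,"fingers":3},
    {"dx":29,"dy":5.6,"dz":-6,"twist":-8.98,"fingers":3},
    {"dx":30,"dy":6.4,"dz":-6,"twist":-8.98,"fingers":3},
    {"dx":30,"dy":6.4,"dz":-6,"twist":-8.98,"fingers":3},
    {"dx":30,"dy":6.4,"dz":-6,"twist":-8.98,"fingers":3},
    {"dx":30,"dy":6.4,"dz":-6,"twist":-8.98,"fingers":3},
  ],
)

```text
t: 17.0
position: [548.5, 39.5, 62.3]
eef_rot: [[-0.957, 0.289, 0.008], [0.289, 0.957, -0.0], [-0.008, 0.002, -1.0]]
ft_force: [-0.6, -0.7, -1.3]
gripper_width: 34.7
grip_force: 20.0
```

```bash
python3 - <<'E'
from snap import *
np.set_printoptions(precision=2,suppress=True)
s=env.read_state();print(s['position'],s['ft_force'],s['gripper_width'])
c=snap('wrist','w7');f=snap('side','s7')
a=cv2.resize(f['p'][80:230,220:380],(512,480),interpolation=cv2.INTER_CUBIC)
b=cv2.resize(c['p'][150:330,220:420],(288,260))
o=np.zeros((480,800,3),np.uint8);o[:,:512]=a;o[:260,512:]=b;cv2.imwrite("pics/c7.png",o[:,:,::-1])
E
```

```text
[548.53  39.55  62.31] [-0.57 -0.66 -1.27] 34.659886772011234
```

View pics/c7.png

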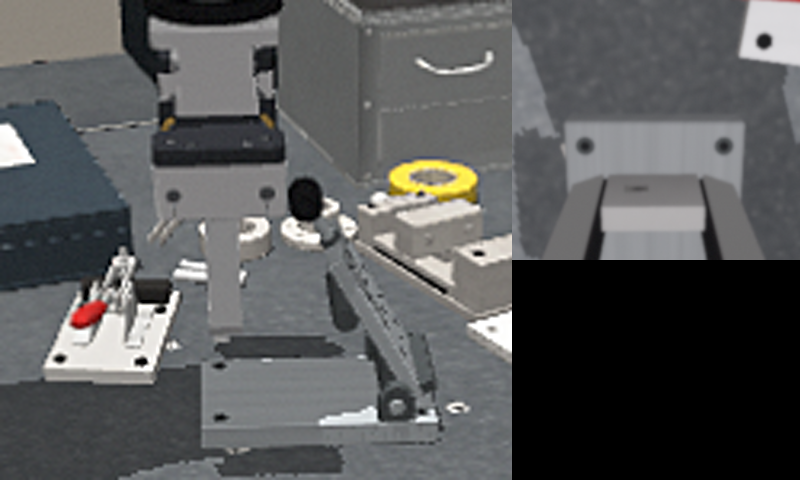

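send_rows(
  increments=[
    {"dx":0,"dy":0,"dz":2.5,"twist":0,"fingers":3},
    {"dx":0,"dy":0,"dz":3.8,"twist":0,"fingers":3},
    {"dx":0,"dy":0,"dz":4.2,"twist":0,"fingers":3},
    {"dx":0,"dy":0,"dz":4.2,"twist":0,"fingers":3},
    {"dx":0,"dy":0,"dz":4.2,"twist":0,"fingers":3},
  ],
)

```text
t: 17.52
position: [549.2, 39.0, 20.7]
eef_rot: [[-0.957, 0.291, 0.009], [0.291, 0.957, -0.0], [-0.008, 0.003, -1.0]]
ft_force: [-1.1, 0.7, -0.1]
gripper_width: 34.8
grip_force: 20.0
```

send_rows(
  increments=[
    {"dx":0,"dy":0,"dz":0,"twist":0,"fingers":5.5},
    {"dx":0,"dy":0,"dz":0,"twist":0,"fingers":5.5},
    {"dx":0,"dy":0,"dz":0,"twist":0,"fingers":5.5},
    {"dx":0,"dy":0,"dz":0,"twist":0,"fingers":5.5},
    {"dx":0,"dy":0,"dz":-4,"twist":0,"fingers":5.5},
    {"dx":0,"dy":0,"dz":-8,"twist":0,"fingers":5.5},
    {"dx":3,"dy":0,"dz":-12,"twist":0,"fingers":5.5},
    {"dx":3,"dy":0,"dz":-12,"twist":0,"fingers":5.5},
  ],
)

```text
t: 18.18
position: [519.5, 49.2, 145.3]
eef_rot: [[-0.957, 0.289, 0.015], [0.289, 0.957, 0.0], [-0.014, 0.005, -1.0]]
ft_force: [0.7, 0.4, 0.3]
gripper_width: 55.2
grip_force: 0.0
```

```bash
python3 -c "
from blk import *
blk('w8',34,[549,40])
c=load('w8')
P,col,ok=cloud(c,200,60,440,300)
b=ok&(abs(P[:,2]-16)<3);print(np.median(P[b][:,2]))
cv2.imwrite('pics/w8c.png',cv2.resize(c['p'][60:300,200:440],(600,600))[:,:,::-1])"
```

```text
[519.5  49.2 145.3] [[ 0.3  1.   0. ]
 [ 0.   0.  -1. ]]
top z 45.986379860534754 433 ((547.1322021484375, 40.003204345703125), (34.505367279052734, 9.253494262695312), 72.94214630126953)
centre in tool [-27.6  -1.2  99.7]
15.302625885787052
```

View pics/w8c.png

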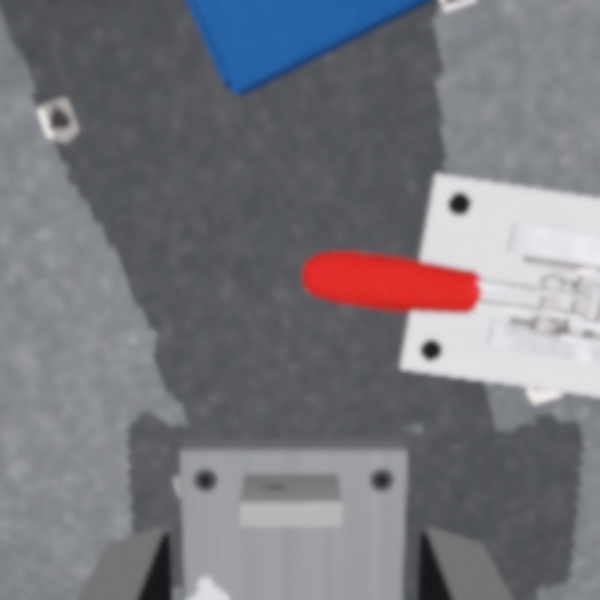

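send_rows(
  increments=[
    {"dx":0,"dy":0,"dz":-4,"twist":0,"fingers":5.5},
    {"dx":0,"dy":0,"dz":-8,"twist":0,"fingers":5.5},
    {"dx":0,"dy":0,"dz":-12,"twist":0,"fingers":5.5},
    {"dx":-34,"dy":-19.8,"dz":-13,"twist":0,"fingers":5.5},
    {"dx":-34,"dy":-19.8,"dz":-13,"twist":0,"fingers":5.5},
    {"dx":-34,"dy":-19.8,"dz":-13,"twist":0,"fingers":5.5},
    {"dx":-34,"dy":-19.8,"dz":-13,"twist":0,"fingers":5.5},
    {"dx":-34,"dy":-19.8,"dz":-13,"twist":0,"fingers":5.5},
    {"dx":-34,"dy":-19.8,"dz":-13,"twist":0,"fingers":5.5},
    {"dx":-34,"dy":-19.8,"dz":-13,"twist":0,"fingers":5.5},
    {"dx":-34,"dy":-19.8,"dz":-13,"twist":0,"fingers":5.5},
    {"dx":-34,"dy":-19.8,"dz":-13,"twist":0,"fingers":5.5},
    {"dx":-34,"dy":-19.8,"dz":-13,"twist":0,"fingers":5.5},
    {"dx":-34,"dy":-19.8,"dz":-13,"twist":0,"fingers":5.5},
    {"dx":-34,"dy":-19.8,"dz":-13,"twist":0,"fingers":5.5},
  ],
)

```text
t: 19.48
position: [770.6, -237.6, 254.5]
eef_rot: [[-0.956, 0.292, 0.002], [0.292, 0.956, 0.002], [-0.002, 0.003, -1.0]]
ft_force: [0.8, -0.1, -1.8]
gripper_width: 55.1
grip_force: 0.0
```

send_rows(
  increments=[
    {"dx":-90,"dy":0,"dz":-25,"twist":0,"fingers":5.5},
  ],
)

```text
t: 19.57
position: [778.6, -238.0, 260.1]
eef_rot: [[-0.956, 0.29, 0.036], [0.29, 0.957, -0.008], [-0.037, 0.003, -0.999]]
ft_force: [-0.9, 0.8, 0.9]
gripper_width: 55.0
grip_force: 0.0
```

send_rows(
  increments=[
    {"dx":-90,"dy":0,"dz":-25,"twist":0,"fingers":5.5},
  ],
)

```text
t: 19.65
position: [786.0, -239.3, 263.0]
eef_rot: [[-0.955, 0.29, 0.065], [0.289, 0.957, -0.017], [-0.067, 0.002, -0.998]]
ft_force: [-0.7, 0.4, 1.0]
gripper_width: 54.9
grip_force: 0.0
```

send_rows(
  increments=[
    {"dx":-90,"dy":0,"dz":-25,"twist":0,"fingers":5.5},
  ],
)

```text
t: 19.73
position: [792.4, -240.7, 265.1]
eef_rot: [[-0.953, 0.289, 0.09], [0.288, 0.957, -0.025], [-0.093, 0.002, -0.996]]
ft_force: [-0.1, -0.5, 0.3]
gripper_width: 55.2
grip_force: 0.0
```

send_rows(
  increments=[
    {"dx":-90,"dy":0,"dz":-25,"twist":0,"fingers":5.5},
  ],
)

```text
t: 19.82
position: [798.3, -242.3, 267.3]
eef_rot: [[-0.951, 0.289, 0.113], [0.287, 0.957, -0.032], [-0.117, 0.002, -0.993]]
ft_force: [0.5, -0.4, 0.9]
gripper_width: 55.2
grip_force: 0.0
```

send_rows(
  increments=[
    {"dx":-90,"dy":0,"dz":-25,"twist":0,"fingers":5.5},
  ],
)

```text
t: 19.9
position: [803.9, -244.0, 270.1]
eef_rot: [[-0.948, 0.289, 0.136], [0.286, 0.957, -0.039], [-0.142, 0.002, -0.99]]
ft_force: [0.3, 0.3, -0.2]
gripper_width: 55.0
grip_force: 0.0
```

send_rows(
  increments=[
    {"dx":-90,"dy":0,"dz":-25,"twist":0,"fingers":5.5},
  ],
)

```text
t: 19.98
position: [809.2, -245.7, 273.6]
eef_rot: [[-0.944, 0.289, 0.159], [0.285, 0.957, -0.046], [-0.166, 0.002, -0.986]]
ft_force: [-0.1, -1.1, 0.6]
gripper_width: 55.3
grip_force: 0.0
```

send_rows(
  increments=[
    {"dx":-90,"dy":0,"dz":-25,"twist":0,"fingers":5.5},
  ],
)

```text
t: 20.07
position: [814.2, -247.2, 277.9]
eef_rot: [[-0.94, 0.289, 0.182], [0.284, 0.957, -0.053], [-0.189, 0.002, -0.982]]
ft_force: [-0.1, -0.0, -0.4]
gripper_width: 55.3
grip_force: 0.0
```

send_rows(
  increments=[
    {"dx":-90,"dy":0,"dz":-25,"twist":0,"fingers":5.5},
  ],
)

```text
t: 20.15
position: [819.0, -248.7, 283.0]
eef_rot: [[-0.935, 0.289, 0.205], [0.283, 0.957, -0.06], [-0.213, 0.002, -0.977]]
ft_force: [-0.1, -0.1, 0.9]
gripper_width: 54.8
grip_force: 0.0
```

send_rows(
  increments=[
    {"dx":-90,"dy":0,"dz":-20,"twist":0,"fingers":5.5},
  ],
)

```text
t: 20.23
position: [824.3, -250.4, 287.4]
eef_rot: [[-0.93, 0.289, 0.228], [0.281, 0.957, -0.067], [-0.238, 0.002, -0.971]]
ft_force: [0.2, 1.2, -0.1]
gripper_width: 54.9
grip_force: 0.0
```

send_rows(
  increments=[
    {"dx":-90,"dy":0,"dz":-20,"twist":0,"fingers":5.5},
  ],
)

```text
t: 20.32
position: [829.3, -251.8, 291.7]
eef_rot: [[-0.924, 0.289, 0.251], [0.28, 0.957, -0.074], [-0.261, 0.002, -0.965]]
ft_force: [-0.3, -0.4, -0.6]
gripper_width: 55.1
grip_force: 0.0
```

send_rows(
  increments=[
    {"dx":-90,"dy":0,"dz":-20,"twist":0,"fingers":5.5},
  ],
)

```text
t: 20.4
position: [834.0, -253.2, 296.9]
eef_rot: [[-0.918, 0.289, 0.273], [0.278, 0.957, -0.08], [-0.284, 0.002, -0.959]]
ft_force: [-0.4, -1.1, -0.5]
gripper_width: 55.3
grip_force: 0.0
```

send_rows(
  increments=[
    {"dx":-90,"dy":0,"dz":-20,"twist":0,"fingers":5.5},
  ],
)

```text
t: 20.48
position: [838.3, -254.5, 303.2]
eef_rot: [[-0.911, 0.289, 0.295], [0.276, 0.957, -0.087], [-0.308, 0.002, -0.951]]
ft_force: [0.7, -0.0, -0.5]
gripper_width: 54.7
grip_force: 0.0
```

send_rows(
  increments=[
    {"dx":-90,"dy":0,"dz":-20,"twist":0,"fingers":5.5},
  ],
)

```text
t: 20.57
position: [842.3, -255.7, 310.4]
eef_rot: [[-0.903, 0.289, 0.317], [0.274, 0.957, -0.094], [-0.331, 0.002, -0.944]]
ft_force: [-0.5, -1.4, 0.3]
gripper_width: 55.0
grip_force: 0.0
```

send_rows(
  increments=[
    {"dx":-90,"dy":0,"dz":-20,"twist":0,"fingers":5.5},
  ],
)

```text
t: 20.65
position: [846.0, -256.8, 318.3]
eef_rot: [[-0.895, 0.289, 0.34], [0.271, 0.957, -0.101], [-0.354, 0.002, -0.935]]
ft_force: [0.1, 0.3, 0.5]
gripper_width: 55.1
grip_force: 0.0
```

send_rows(
  increments=[
    {"dx":-90,"dy":0,"dz":-20,"twist":0,"fingers":5.5},
  ],
)

```text
t: 20.73
position: [849.4, -257.8, 326.9]
eef_rot: [[-0.886, 0.289, 0.361], [0.269, 0.957, -0.107], [-0.377, 0.002, -0.926]]
ft_force: [0.3, -0.4, 0.3]
gripper_width: 54.9
grip_force: 0.0
```

send_rows(
  increments=[
    {"dx":-90,"dy":0,"dz":-20,"twist":0,"fingers":5.5},
  ],
)

```text
t: 20.82
position: [852.3, -258.7, 336.0]
eef_rot: [[-0.877, 0.289, 0.383], [0.266, 0.957, -0.114], [-0.4, 0.002, -0.917]]
ft_force: [0.5, 0.5, -0.4]
gripper_width: 54.9
grip_force: 0.0
```

send_rows(
  increments=[
    {"dx":-90,"dy":0,"dz":-20,"twist":0,"fingers":5.5},
  ],
)

```text
t: 20.9
position: [855.0, -259.5, 345.8]
eef_rot: [[-0.868, 0.289, 0.404], [0.263, 0.957, -0.12], [-0.422, 0.002, -0.907]]
ft_force: [0.4, 0.1, 0.2]
gripper_width: 54.9
grip_force: 0.0
```

send_rows(
  increments=[
    {"dx":-90,"dy":0,"dz":-20,"twist":0,"fingers":5.5},
  ],
)

```text
t: 20.98
position: [857.2, -260.2, 356.1]
eef_rot: [[-0.858, 0.289, 0.425], [0.26, 0.957, -0.127], [-0.444, 0.002, -0.896]]
ft_force: [0.3, -0.8, 0.5]
gripper_width: 55.0
grip_force: 0.0
```

send_rows(
  increments=[
    {"dx":-90,"dy":0,"dz":-20,"twist":0,"fingers":5.5},
  ],
)

```text
t: 21.07
position: [859.2, -260.8, 366.9]
eef_rot: [[-0.847, 0.289, 0.446], [0.257, 0.957, -0.133], [-0.465, 0.002, -0.885]]
ft_force: [-0.3, 0.0, -0.5]
gripper_width: 55.2
grip_force: 0.0
```

send_rows(
  increments=[
    {"dx":-90,"dy":0,"dz":-20,"twist":0,"fingers":5.5},
  ],
)

```text
t: 21.15
position: [860.7, -261.2, 378.3]
eef_rot: [[-0.836, 0.289, 0.466], [0.254, 0.957, -0.139], [-0.486, 0.002, -0.874]]
ft_force: [0.0, 0.1, -0.2]
gripper_width: 55.0
grip_force: 0.0
```

send_rows(
  increments=[
    {"dx":-90,"dy":0,"dz":-20,"twist":0,"fingers":5.5},
  ],
)

```text
t: 21.23
position: [861.9, -261.6, 390.1]
eef_rot: [[-0.825, 0.289, 0.486], [0.25, 0.957, -0.145], [-0.507, 0.002, -0.862]]
ft_force: [0.7, 0.1, 0.0]
gripper_width: 54.9
grip_force: 0.0
```

send_rows(
  increments=[
    {"dx":44.4,"dy":19.7,"dz":-11,"twist":0,"fingers":5.5},
    {"dx":44.4,"dy":19.7,"dz":-11,"twist":0,"fingers":5.5},
    {"dx":44.4,"dy":19.7,"dz":-11,"twist":0,"fingers":5.5},
    {"dx":44.4,"dy":19.7,"dz":-11,"twist":0,"fingers":5.5},
    {"dx":44.4,"dy":19.7,"dz":-11,"twist":0,"fingers":5.5},
    {"dx":44.4,"dy":19.7,"dz":-11,"twist":0,"fingers":5.5},
    {"dx":44.4,"dy":19.7,"dz":-11,"twist":0,"fingers":5.5},
    {"dx":44.4,"dy":19.7,"dz":-11,"twist":0,"fingers":5.5},
    {"dx":44.4,"dy":19.7,"dz":-11,"twist":0,"fingers":5.5},
    {"dx":44.4,"dy":19.7,"dz":-11,"twist":0,"fingers":5.5},
    {"dx":44.4,"dy":19.7,"dz":-11,"twist":0,"fingers":5.5},
    {"dx":44.4,"dy":19.7,"dz":-11,"twist":0,"fingers":5.5},
    {"dx":44.4,"dy":19.7,"dz":-11,"twist":0,"fingers":5.5},
    {"dx":44.4,"dy":19.7,"dz":-11,"twist":0,"fingers":5.5},
  ],
)

```text
t: 22.4
position: [497.1, 55.2, 260.1]
eef_rot: [[-0.825, 0.289, 0.486], [0.251, 0.957, -0.144], [-0.507, 0.003, -0.862]]
ft_force: [0.9, 0.3, 0.6]
gripper_width: 55.2
grip_force: 0.0
```

```bash
python3 - <<'E'
from blk import *
np.set_printoptions(precision=3,suppress=True)
s=env.read_state();print(s['position'],s['joint_positions']);print(s['eef_rot'])
blk('w9',34,[547,40])
def to(b,z):
    psi=np.radians(-16.8);ex=np.array([np.cos(psi),np.sin(psi)]);ey=np.array([-ex[1],ex[0]])
    X=np.r_[np.array([601.4,24.4])+b[0]*ex+b[1]*ey,z];print(b,z,"move cm",(X-s['position'])@s['eef_rot']/10)
to([-84.4,-.8],74.7);to([-54,-.8],23)
E
```

```text
[497.098  55.221 260.08 ] [ 0.157 -0.118  1.931 -0.291  0.862 -0.982]
[[-0.825  0.289  0.486]
 [ 0.251  0.957 -0.144]
 [-0.507  0.003 -0.862]]
[497.098  55.221 260.08 ] [[ 0.289  0.957  0.003]
 [ 0.486 -0.144 -0.862]]
top z 47.403846351076375 261 ((546.5153198242188, 39.825042724609375), (34.010498046875, 9.479349136352539), 73.89237976074219)
centre in tool [ 63.208  -1.091 209.556]
[-84.4, -0.8] 74.7 move cm [ 7.299 -0.072 17.214]
[-54, -0.8] 23 move cm [ 7.299 -0.087 23.211]
```

send_rows(
  increments=[
    {"dx":7.3,"dy":-0.1,"dz":4,"twist":0,"fingers":5.5},
    {"dx":7.3,"dy":-0.1,"dz":8,"twist":0,"fingers":5.5},
    {"dx":7.3,"dy":-0.1,"dz":12,"twist":0,"fingers":5.5},
    {"dx":7.3,"dy":-0.1,"dz":16,"twist":0,"fingers":5.5},
    {"dx":7.3,"dy":-0.1,"dz":19,"twist":0,"fingers":5.5},
    {"dx":7.3,"dy":-0.1,"dz":21.5,"twist":0,"fingers":5.5},
    {"dx":7.3,"dy":-0.1,"dz":23,"twist":0,"fingers":5.5},
    {"dx":7.3,"dy":-0.1,"dz":23,"twist":0,"fingers":5.5},
    {"dx":7.3,"dy":-0.1,"dz":23,"twist":0,"fingers":5.5},
  ],
)

```text
t: 23.2
position: [549.7, 38.3, 24.7]
eef_rot: [[-0.826, 0.29, 0.484], [0.251, 0.957, -0.145], [-0.505, 0.002, -0.863]]
ft_force: [-0.4, -0.7, -0.1]
gripper_width: 55.2
grip_force: 0.0
```

send_rows(
  increments=[
    {"dx":0,"dy":0,"dz":0,"twist":0,"fingers":3},
    {"dx":0,"dy":0,"dz":0,"twist":0,"fingers":3},
    {"dx":0,"dy":0,"dz":0,"twist":0,"fingers":3},
    {"dx":0,"dy":0,"dz":0,"twist":0,"fingers":3},
    {"dx":0,"dy":0,"dz":0,"twist":0,"fingers":3},
  ],
  grip_force=20,
)

```text
t: 23.62
position: [550.1, 38.6, 25.9]
eef_rot: [[-0.825, 0.289, 0.486], [0.25, 0.957, -0.144], [-0.507, 0.003, -0.862]]
ft_force: [-6.8, 1.1, 11.0]
gripper_width: 34.7
grip_force: 20.0
```

```bash
python3 - <<'E'
from blk import *
blk('w10',30,[547,40])
E
```

```text
[550.1  38.6  25.9] [[ 0.3  1.   0. ]
 [ 0.5 -0.1 -0.9]]
top z 50.76982582581163 362 ((536.5368041992188, 43.23137664794922), (51.284324645996094, 25.11069679260254), 73.12026977539062)
centre in tool [ -0.2   0.6 -28.7]
```

send_rows(
  increments=[
    {"dx":-0.2,"dy":0,"dz":-0.35,"twist":0,"fingers":3},
    {"dx":-0.2,"dy":0,"dz":-0.35,"twist":0,"fingers":3},
    {"dx":-1.3,"dy":0,"dz":0.3,"twist":0,"fingers":3},
    {"dx":-2.4,"dy":0,"dz":0.95,"twist":0,"fingers":3},
    {"dx":-3.5,"dy":0,"dz":1.6,"twist":0,"fingers":3},
    {"dx":-4.48,"dy":0,"dz":2.17,"twist":0,"fingers":3},
    {"dx":-4.48,"dy":0,"dz":2.17,"twist":0,"fingers":3},
    {"dx":-4.48,"dy":0,"dz":2.17,"twist":0,"fingers":3},
  ],
)

```text
t: 24.33
position: [596.8, 23.9, 28.2]
eef_rot: [[-0.826, 0.29, 0.484], [0.251, 0.957, -0.145], [-0.505, 0.002, -0.863]]
ft_force: [-0.1, 0.8, -0.5]
gripper_width: 34.6
grip_force: 20.0
```

```bash
cat > seat.py <<'E'
from snap import *
np.set_printoptions(precision=1,suppress=True)
psi=np.radians(-16.8);ex=np.array([np.cos(psi),np.sin(psi)]);ey=np.array([-ex[1],ex[0]]);C=np.array([601.4,24.4])
def base(P): return np.c_[(P[:,:2]-C)@ex,(P[:,:2]-C)@ey,P[:,2]]
def prof(n):
    c=snap('wrist',n);s=env.read_state();print("tcp base",base(c['pos'][None])[0],"ft",s['ft_force'],s['gripper_width'])
    P,col,ok=cloud(c,0,0,640,480);P=P-c['rot']@np.array([2.4,-1.65,0]);B=base(P)
    m=ok&(abs(B[:,1])<15)&(B[:,2]>18)&(B[:,2]<60)&(B[:,0]>-75)&(B[:,0]<25)
    print(m.sum())
    for z in range(18,56,3):
        q=m&(B[:,2]>=z)&(B[:,2]<z+3)
        if q.sum()>3: print(z,q.sum(),np.percentile(B[q][:,0],[2,50,98]))
    return B,col,ok
E
python3 -c "
from seat import *
prof('w11')"
```

```text
tcp base [-4.2 -1.8 28.2] ft [-0.9  1.  -0.8] 34.54367606634957
3100
18 164 [-41.  -11.7 -10.8]
21 221 [-12.7 -11.8 -10.8]
24 236 [-12.7 -11.7 -10.7]
27 236 [-12.8 -11.8 -10.7]
30 246 [-12.9 -11.8 -10.8]
33 255 [-12.9 -11.8 -10.7]
36 275 [-12.9 -11.8 -10.6]
39 267 [-12.7 -11.7 -10.7]
42 294 [-12.8 -11.7 -10.7]
45 300 [-13.1 -11.7  -9.7]
48 606 [-12.5  -8.2  -2.9]
```

send_rows(
  increments=[
    {"dx":0,"dy":0.2,"dz":0,"twist":0,"fingers":3},
    {"dx":0.08,"dy":0.2,"dz":0.13,"twist":0,"fingers":3},
    {"dx":0.13,"dy":0.2,"dz":0.22,"twist":0,"fingers":3},
    {"dx":0.15,"dy":0.2,"dz":0.26,"twist":0,"fingers":3},
    {"dx":0.15,"dy":0.2,"dz":0.26,"twist":0,"fingers":3},
    {"dx":0.15,"dy":0.2,"dz":0.26,"twist":0,"fingers":3},
  ],
)

```text
t: 24.88
position: [597.8, 26.1, 26.0]
eef_rot: [[-0.825, 0.289, 0.485], [0.25, 0.957, -0.144], [-0.506, 0.002, -0.863]]
ft_force: [-4.1, 0.9, 6.7]
gripper_width: 34.9
grip_force: 20.0
```

```bash
python3 -c "
from seat import *
prof('w12')"
```

```text
tcp base [-3.9  0.6 26. ] ft [-3.8  1.7  6.2] 34.807941854166025
3008
18 228 [-12.8 -11.6 -10.6]
21 233 [-12.6 -11.5 -10.5]
24 240 [-12.7 -11.5 -10.5]
27 254 [-12.4 -11.5 -10.3]
30 251 [-12.6 -11.5 -10.5]
33 268 [-12.4 -11.5 -10.4]
36 273 [-12.5 -11.5 -10.2]
39 296 [-12.5 -11.5 -10.5]
42 286 [-12.8 -11.4 -10.3]
45 679 [-12.3  -8.4  -2.7]
```

send_rows(
  increments=[
    {"dx":0,"dy":0,"dz":0,"twist":0,"fingers":4},
    {"dx":0,"dy":0,"dz":0,"twist":0,"fingers":5},
    {"dx":0,"dy":0,"dz":-0.1,"twist":0,"fingers":5.5},
    {"dx":0,"dy":0,"dz":-0.2,"twist":0,"fingers":5.5},
    {"dx":0,"dy":0,"dz":-0.2,"twist":0,"fingers":5.5},
    {"dx":0,"dy":0,"dz":-3,"twist":0,"fingers":5.5},
    {"dx":0,"dy":0,"dz":-6,"twist":0,"fingers":5.5},
    {"dx":0,"dy":0,"dz":-10,"twist":0,"fingers":5.5},
    {"dx":0,"dy":0,"dz":-14,"twist":0,"fingers":5.5},
    {"dx":0,"dy":0,"dz":-14,"twist":0,"fingers":5.5},
    {"dx":0,"dy":0,"dz":-14,"twist":0,"fingers":5.5},
  ],
)

```text
t: 25.85
position: [530.4, 46.5, 148.6]
eef_rot: [[-0.824, 0.289, 0.488], [0.25, 0.957, -0.144], [-0.509, 0.004, -0.861]]
ft_force: [-0.6, -0.1, -0.3]
gripper_width: 54.8
grip_force: 0.0
```

```bash
python3 -c "
from seat import *
B,col,ok=prof('w13')
t=ok&(abs(B[:,2]-46)<3.5)&(B[:,0]>-20)&(B[:,0]<10)&(abs(B[:,1])<30)
print('block top',cv2.minAreaRect(np.float32(B[t][:,:2])))
k=ok&(col.max(1)<75)&(B[:,2]>110)&(B[:,2]<165)&(abs(B[:,1])<20)&(abs(B[:,0])<35)
print('knob',k.sum(),np.median(B[k],0),B[k].min(0),B[k].max(0))
print(env.read_state()['joint_positions'],env.read_state()['position'])"
```

```text
tcp base [-74.4   0.7 148.6] ft [ 0.7 -0.2 -0.4] 54.961852634717644
945
18 93 [-64.4 -11.8 -10.8]
21 72 [-12.5 -11.4 -10.6]
24 62 [-12.6 -11.6 -10.7]
27 82 [-12.4 -11.5 -10.4]
30 72 [-12.4 -11.5 -10.3]
33 80 [-12.5 -11.5 -10.4]
36 71 [-12.4 -11.4 -10.6]
39 76 [-12.4 -11.6 -10.4]
42 78 [-12.3 -11.5 -10.8]
45 259 [-12.4  -8.3  -3.1]
block top ((-7.492753982543945, 0.7848949432373047), (34.5345458984375, 10.337343215942383), 89.87213897705078)
knob 935 [-14.1  -0.2 143.7] [-17.4 -11.4 110.3] [ 11.7  11.7 150. ]
[ 0.1  0.1  2.  -0.4  0.6 -0.9] [530.1  46.2 146.7]
```

send_rows(
  increments=[
    {"dx":-3,"dy":0,"dz":0.5,"twist":0,"fingers":5},
    {"dx":-5.6,"dy":0,"dz":1,"twist":0,"fingers":5},
    {"dx":-5.6,"dy":0,"dz":1,"twist":0,"fingers":5},
    {"dx":-5.6,"dy":0,"dz":2.5,"twist":0,"fingers":5},
    {"dx":-5.6,"dy":0,"dz":4,"twist":0,"fingers":5},
    {"dx":-5.6,"dy":0,"dz":5,"twist":0,"fingers":5},
    {"dx":-5.6,"dy":0,"dz":5,"twist":0,"fingers":5},
  ],
)

```text
t: 26.48
position: [599.7, 24.4, 127.8]
eef_rot: [[-0.828, 0.29, 0.479], [0.251, 0.957, -0.145], [-0.501, 0.0, -0.865]]
ft_force: [-0.5, -0.5, -0.0]
gripper_width: 50.1
grip_force: 0.0
```

```bash
python3 -c "
from seat import *
c=snap('wrist','w14');s=env.read_state();print(base(c['pos'][None])[0],s['ft_force'])
P,col,ok=cloud(c,0,0,640,480);P=P-c['rot']@np.array([2.4,-1.65,0]);B=base(P);T=(P-c['pos'])@c['rot']
k=ok&(col.max(1)<75)&(abs(T[:,1])<13)&(abs(B[:,0])<35)&(B[:,2]>115)&(B[:,2]<165)
print(k.sum(),np.percentile(T[k],[1,50,99],axis=0),np.percentile(B[k],[1,50,99],axis=0))"
```

```text
[ -1.7  -0.5 127.8] [0.3 0.6 0.1]
1478 [[ -9.2 -10.7 -22.8]
 [  2.9   0.4 -20.3]
 [  8.1  11.9 -11.2]] [[-16.7 -11.2 133.6]
 [-14.4  -0.1 144.4]
 [ -3.1  11.4 149.7]]
```

send_rows(
  increments=[
    {"dx":0,"dy":0.05,"dz":0,"twist":0,"fingers":1.5},
    {"dx":0,"dy":0.05,"dz":0,"twist":0,"fingers":1.5},
    {"dx":0,"dy":0.05,"dz":0,"twist":0,"fingers":1.5},
    {"dx":0,"dy":0.05,"dz":0,"twist":0,"fingers":1.5},
    {"dx":0,"dy":0.05,"dz":0,"twist":0,"fingers":1.5},
    {"dx":0,"dy":0.05,"dz":0,"twist":0,"fingers":1.5},
  ],
  grip_force=15,
)

```text
t: 27.03
position: [600.4, 24.8, 132.0]
eef_rot: [[-0.826, 0.29, 0.484], [0.251, 0.957, -0.146], [-0.506, 0.001, -0.863]]
ft_force: [-3.9, -4.1, 3.7]
gripper_width: 23.5
grip_force: 15.0
```

send_rows(
  increments=[
    {"dx":0.55,"dy":0,"dz":-0.04,"twist":0,"fingers":1.5},
    {"dx":1.18,"dy":0,"dz":-0.07,"twist":0,"fingers":1.5},
    {"dx":1.81,"dy":0,"dz":-0.06,"twist":0,"fingers":1.5},
    {"dx":2.44,"dy":0,"dz":-0.01,"twist":0,"fingers":1.5},
    {"dx":3.07,"dy":0,"dz":0.06,"twist":0,"fingers":1.5},
    {"dx":3.68,"dy":0,"dz":0.17,"twist":0,"fingers":1.5},
    {"dx":4.3,"dy":0,"dz":0.3,"twist":0,"fingers":1.5},
    {"dx":4.9,"dy":0,"dz":0.47,"twist":0,"fingers":1.5},
    {"dx":5.2,"dy":0,"dz":0.57,"twist":0,"fingers":1.5},
    {"dx":5.5,"dy":0,"dz":0.67,"twist":0,"fingers":1.5},
    {"dx":5.5,"dy":0,"dz":0.67,"twist":0,"fingers":1.5},
    {"dx":5.5,"dy":0,"dz":0.67,"twist":0,"fingers":1.5},
    {"dx":5.5,"dy":0,"dz":0.67,"twist":0,"fingers":1.5},
  ],
)

```text
t: 28.12
position: [557.9, 37.7, 98.2]
eef_rot: [[-0.826, 0.29, 0.483], [0.251, 0.957, -0.146], [-0.505, 0.001, -0.863]]
ft_force: [-9.7, -3.0, 6.4]
gripper_width: 23.9
grip_force: 15.0
```

```bash
cat > plate.py <<'E'
from seat import *
def angle(n):
    c=snap('side',n);s=env.read_state();p=s['position'];R=s['eef_rot']
    print("tcp base",base(p[None])[0],"ft",s['ft_force'],s['gripper_width'])
    P,col,ok=cloud(c,200,60,400,240);B=base(P)
    m=ok&(abs(B[:,1])<28)&(B[:,0]>-35)&(B[:,0]<35)&(B[:,2]>40)&(B[:,2]<110)&(col.min(1)>60);Q=B[m]
    for _ in range(8):
        A=np.c_[Q[:,:2],np.ones(len(Q))];k=np.linalg.lstsq(A,Q[:,2],rcond=None)[0];Q=Q[abs(A@k-Q[:,2])<3]
    print("plate n",len(Q),k,"angle",np.arctan(-k[0]),"z at x=0",k[2])
E
python3 -c "
from plate import *
angle('s8')"
```

```text
tcp base [-45.5   0.2  98.2] ft [-8.3 -3.5  7.8] 23.877562238237335
plate n 180 [-0.7  0.  77.4] angle 0.6010636985643587 z at x=0 77.38579870046823
```

send_rows(
  increments=[
    {"dx":0.25,"dy":0,"dz":0.03,"twist":0,"fingers":1.5},
    {"dx":0.5,"dy":0,"dz":0.1,"twist":0,"fingers":1.5},
    {"dx":0.69,"dy":0,"dz":0.16,"twist":0,"fingers":1.5},
    {"dx":0.69,"dy":0,"dz":0.16,"twist":0,"fingers":1.5},
    {"dx":0.69,"dy":0,"dz":0.16,"twist":0,"fingers":1.5},
    {"dx":0.69,"dy":0,"dz":0.16,"twist":0,"fingers":1.5},
  ],
)

```text
t: 28.67
position: [553.5, 39.1, 93.3]
eef_rot: [[-0.826, 0.29, 0.484], [0.251, 0.957, -0.146], [-0.506, 0.001, -0.863]]
ft_force: [-0.1, -5.4, -0.0]
gripper_width: 24.1
grip_force: 15.0
```

```bash
python3 -c "
from plate import *
angle('s9')"
```

```text
tcp base [-50.1   0.2  93.3] ft [ 0.5 -6.2 -0.3] 23.823124172774655
plate n 266 [-0.7  0.  74.4] angle 0.5781257655371532 z at x=0 74.37549973390627
```

send_rows(
  increments=[
    {"dx":0.09,"dy":-0.05,"dz":0.04,"twist":0,"fingers":1.5},
    {"dx":0.18,"dy":-0.05,"dz":0.08,"twist":0,"fingers":1.5},
    {"dx":0.18,"dy":-0.05,"dz":0.08,"twist":0,"fingers":1.5},
    {"dx":0.18,"dy":-0.05,"dz":0.08,"twist":0,"fingers":1.5},
  ],
)

```text
t: 29.05
position: [552.3, 39.4, 91.7]
eef_rot: [[-0.826, 0.29, 0.484], [0.251, 0.957, -0.145], [-0.506, 0.002, -0.863]]
ft_force: [-3.5, -2.8, 6.5]
gripper_width: 23.5
grip_force: 15.0
```

send_rows(
  increments=[
    {"dx":0.05,"dy":0,"dz":0.02,"twist":0,"fingers":1.5},
    {"dx":0.05,"dy":0,"dz":0.02,"twist":0,"fingers":1.5},
    {"dx":0.05,"dy":0,"dz":0.02,"twist":0,"fingers":1.5},
  ],
)

```text
t: 29.3
position: [551.9, 39.6, 91.2]
eef_rot: [[-0.826, 0.29, 0.484], [0.251, 0.957, -0.145], [-0.505, 0.002, -0.863]]
ft_force: [-3.1, -3.2, 5.5]
gripper_width: 23.8
grip_force: 15.0
```

```bash
python3 -c "
from plate import *
angle('s10')"
```

```text
tcp base [-51.8   0.2  91.2] ft [-3.3 -3.5  5.5] 23.97987211956372
plate n 348 [-0.6  0.  73.2] angle 0.572511920387051 z at x=0 73.23658847575241
```

send_rows(
  increments=[
    {"dx":0.05,"dy":-0.03,"dz":0.02,"twist":0,"fingers":1.5},
    {"dx":0.09,"dy":-0.03,"dz":0.04,"twist":0,"fingers":1.5},
    {"dx":0.09,"dy":-0.03,"dz":0.04,"twist":0,"fingers":1.5},
  ],
)

```text
t: 29.6
position: [551.4, 39.7, 90.5]
eef_rot: [[-0.825, 0.289, 0.485], [0.251, 0.957, -0.144], [-0.506, 0.002, -0.863]]
ft_force: [-2.6, -0.9, 4.9]
gripper_width: 23.8
grip_force: 15.0
```

send_rows(
  increments=[
    {"dx":0.05,"dy":0,"dz":0.02,"twist":0,"fingers":1.5},
    {"dx":0.05,"dy":0,"dz":0.02,"twist":0,"fingers":1.5},
    {"dx":0.05,"dy":0,"dz":0.02,"twist":0,"fingers":1.5},
  ],
)

```text
t: 29.85
position: [551.1, 39.8, 90.1]
eef_rot: [[-0.826, 0.289, 0.485], [0.251, 0.957, -0.144], [-0.506, 0.002, -0.863]]
ft_force: [-2.1, -0.3, 4.4]
gripper_width: 23.9
grip_force: 15.0
```

```bash
python3 -c "
from plate import *
angle('s11')"
```

```text
tcp base [-52.6   0.2  90. ] ft [-2.9 -1.1  6.2] 23.963655354565812
plate n 327 [-0.6  0.  72.4] angle 0.5605453356623851 z at x=0 72.44896177654203
```

send_rows(
  increments=[
    {"dx":0.05,"dy":0,"dz":0.02,"twist":0,"fingers":1.5},
    {"dx":0.05,"dy":0,"dz":0.02,"twist":0,"fingers":1.5},
    {"dx":0.05,"dy":0,"dz":0.02,"twist":0,"fingers":1.5},
  ],
)

```text
t: 30.15
position: [550.8, 39.9, 89.6]
eef_rot: [[-0.826, 0.289, 0.485], [0.251, 0.957, -0.144], [-0.506, 0.002, -0.863]]
ft_force: [-2.2, -0.8, 5.7]
gripper_width: 24.2
grip_force: 15.0
```

send_rows(
  increments=[
    {"dx":0.05,"dy":0,"dz":0.02,"twist":0,"fingers":1.5},
    {"dx":0.05,"dy":0,"dz":0.02,"twist":0,"fingers":1.5},
    {"dx":0.05,"dy":0,"dz":0.02,"twist":0,"fingers":1.5},
  ],
)

```text
t: 30.4
position: [550.5, 40.0, 89.2]
eef_rot: [[-0.826, 0.289, 0.485], [0.251, 0.957, -0.144], [-0.506, 0.002, -0.863]]
ft_force: [-1.9, -1.4, 4.8]
gripper_width: 23.5
grip_force: 15.0
```

```bash
python3 -c "
from plate import *
angle('s12')"
```

```text
tcp base [-53.3   0.2  89.2] ft [-2.7 -0.7  5.6] 23.76939456148908
plate n 387 [-0.6  0.  71.9] angle 0.5530112633980534 z at x=0 71.93966332929571
```

send_rows(
  increments=[
    {"dx":0.04,"dy":0,"dz":0.02,"twist":0,"fingers":1.5},
    {"dx":0.04,"dy":0,"dz":0.02,"twist":0,"fingers":1.5},
    {"dx":0.04,"dy":0,"dz":0.02,"twist":0,"fingers":1.5},
  ],
)

```text
t: 30.7
position: [550.2, 40.1, 88.8]
eef_rot: [[-0.826, 0.289, 0.485], [0.251, 0.957, -0.144], [-0.506, 0.002, -0.863]]
ft_force: [-2.6, 0.5, 5.7]
gripper_width: 23.8
grip_force: 15.0
```

send_rows(
  increments=[
    {"dx":0.04,"dy":0,"dz":0.02,"twist":0,"fingers":1.5},
    {"dx":0.04,"dy":0,"dz":0.02,"twist":0,"fingers":1.5},
    {"dx":0.04,"dy":0,"dz":0.02,"twist":0,"fingers":1.5},
  ],
)

```text
t: 30.95
position: [550.0, 40.1, 88.5]
eef_rot: [[-0.826, 0.289, 0.485], [0.251, 0.957, -0.144], [-0.506, 0.002, -0.863]]
ft_force: [-2.2, 0.1, 6.5]
gripper_width: 24.1
grip_force: 15.0
```

```bash
python3 -c "
from plate import *
angle('s13')
prof('w15')"
```

```text
tcp base [-53.8   0.2  88.4] ft [-3.  -1.1  5.8] 23.93994688260385
plate n 381 [-0.6  0.  71.4] angle 0.5469150161683324 z at x=0 71.40728652151668
tcp base [-53.8   0.2  88.4] ft [-2.3 -1.5  6. ] 24.147294939215417
1599
18 107 [-47.5 -11.6 -10.5]
21 116 [-12.6 -11.5 -10.3]
24 109 [-12.7 -11.5 -10.4]
27 119 [-12.6 -11.6 -10.4]
30 113 [-12.6 -11.5 -10.4]
33 120 [-12.6 -11.5 -10.4]
36 124 [-12.6 -11.6 -10.5]
39 136 [-12.5 -11.5 -10.7]
42 128 [-12.6 -11.5 -10.5]
45 231 [-12.5 -10.   -6.8]
48 15 [-11.9 -11.8 -11. ]
51 82 [-14.4 -13.2 -12.1]
54 126 [-15. -14. -13.]
```

send_rows(
  increments=[
    {"dx":0.04,"dy":0,"dz":0.02,"twist":0,"fingers":1.5},
    {"dx":0.04,"dy":0,"dz":0.02,"twist":0,"fingers":1.5},
    {"dx":0.04,"dy":0,"dz":0.02,"twist":0,"fingers":1.5},
  ],
)

```text
t: 31.3
position: [549.7, 40.2, 88.0]
eef_rot: [[-0.826, 0.289, 0.484], [0.251, 0.957, -0.144], [-0.506, 0.002, -0.863]]
ft_force: [-3.5, -1.2, 6.4]
gripper_width: 24.1
grip_force: 15.0
```

send_rows(
  increments=[
    {"dx":0.04,"dy":0,"dz":0.02,"twist":0,"fingers":1.5},
    {"dx":0.04,"dy":0,"dz":0.02,"twist":0,"fingers":1.5},
    {"dx":0.04,"dy":0,"dz":0.02,"twist":0,"fingers":1.5},
  ],
)

```text
t: 31.55
position: [549.4, 40.3, 87.7]
eef_rot: [[-0.826, 0.289, 0.485], [0.251, 0.957, -0.144], [-0.506, 0.002, -0.863]]
ft_force: [-3.3, -1.4, 5.7]
gripper_width: 23.6
grip_force: 15.0
```

```bash
python3 -c "
from plate import *
angle('s14')"
```

```text
tcp base [-54.4   0.2  87.7] ft [-3.4 -0.8  5.3] 23.51577708038289
plate n 378 [-0.6  0.  71. ] angle 0.5361333295314483 z at x=0 70.96328488568803
```

send_rows(
  increments=[
    {"dx":0.04,"dy":0,"dz":0.02,"twist":0,"fingers":1.5},
    {"dx":0.04,"dy":0,"dz":0.02,"twist":0,"fingers":1.5},
    {"dx":0.04,"dy":0,"dz":0.02,"twist":0,"fingers":1.5},
  ],
)

```text
t: 31.85
position: [549.2, 40.3, 87.3]
eef_rot: [[-0.826, 0.289, 0.484], [0.251, 0.957, -0.144], [-0.506, 0.002, -0.863]]
ft_force: [-3.7, 0.3, 6.6]
gripper_width: 23.8
grip_force: 15.0
```

send_rows(
  increments=[
    {"dx":0.04,"dy":0,"dz":0.02,"twist":0,"fingers":1.5},
    {"dx":0.04,"dy":0,"dz":0.02,"twist":0,"fingers":1.5},
    {"dx":0.04,"dy":0,"dz":0.02,"twist":0,"fingers":1.5},
  ],
)

```text
t: 32.1
position: [548.9, 40.4, 86.9]
eef_rot: [[-0.826, 0.289, 0.484], [0.251, 0.957, -0.144], [-0.506, 0.002, -0.863]]
ft_force: [-4.9, 0.1, 6.0]
gripper_width: 23.6
grip_force: 15.0
```

```bash
python3 -c "
from plate import *
angle('s15')"
```

```text
tcp base [-54.9   0.2  86.9] ft [-4.5 -0.3  5.6] 23.77475763373048
plate n 403 [-0.6  0.  70.5] angle 0.538198717102762 z at x=0 70.51788138489287
```

send_rows(
  increments=[
    {"dx":0.05,"dy":0,"dz":0.01,"twist":0,"fingers":1.5},
    {"dx":0.05,"dy":0,"dz":0.01,"twist":0,"fingers":1.5},
    {"dx":0.05,"dy":0,"dz":0.01,"twist":0,"fingers":1.5},
  ],
)

```text
t: 32.4
position: [548.7, 40.5, 86.6]
eef_rot: [[-0.826, 0.289, 0.485], [0.251, 0.957, -0.144], [-0.506, 0.002, -0.863]]
ft_force: [-2.3, -0.5, 7.0]
gripper_width: 23.7
grip_force: 15.0
```

send_rows(
  increments=[
    {"dx":0.05,"dy":0,"dz":0.01,"twist":0,"fingers":1.5},
    {"dx":0.05,"dy":0,"dz":0.01,"twist":0,"fingers":1.5},
    {"dx":0.05,"dy":0,"dz":0.01,"twist":0,"fingers":1.5},
  ],
)

```text
t: 32.65
position: [548.3, 40.6, 86.1]
eef_rot: [[-0.826, 0.289, 0.485], [0.251, 0.957, -0.144], [-0.506, 0.002, -0.863]]
ft_force: [-0.7, 0.3, 4.2]
gripper_width: 24.1
grip_force: 15.0
```

```bash
python3 -c "
from plate import *
angle('s16')"
```

```text
tcp base [-55.5   0.2  86.1] ft [-0.   0.5  4.9] 23.72662330580233
plate n 403 [-0.6  0.  69.9] angle 0.5326867050377901 z at x=0 69.92789211118448
```

send_rows(
  increments=[
    {"dx":0.05,"dy":0,"dz":0.02,"twist":0,"fingers":1.5},
    {"dx":0.05,"dy":0,"dz":0.02,"twist":0,"fingers":1.5},
    {"dx":0.05,"dy":0,"dz":0.02,"twist":0,"fingers":1.5},
  ],
)

```text
t: 32.95
position: [547.9, 40.7, 85.5]
eef_rot: [[-0.826, 0.289, 0.484], [0.251, 0.957, -0.144], [-0.505, 0.002, -0.863]]
ft_force: [-0.5, 1.4, 4.2]
gripper_width: 24.1
grip_force: 15.0
```

send_rows(
  increments=[
    {"dx":0.04,"dy":0,"dz":0.02,"twist":0,"fingers":1.5},
    {"dx":0.04,"dy":0,"dz":0.02,"twist":0,"fingers":1.5},
    {"dx":0.04,"dy":0,"dz":0.02,"twist":0,"fingers":1.5},
  ],
)

```text
t: 33.2
position: [547.7, 40.8, 85.1]
eef_rot: [[-0.826, 0.289, 0.484], [0.251, 0.957, -0.144], [-0.505, 0.002, -0.863]]
ft_force: [-0.8, 3.2, 4.6]
gripper_width: 23.7
grip_force: 15.0
```

```bash
python3 -c "
from plate import *
angle('s17')"
```

```text
tcp base [-56.2   0.1  85.1] ft [-0.2  3.7  4.5] 23.74481483945507
plate n 412 [-0.6  0.  69.3] angle 0.5190180137035265 z at x=0 69.27788548841386
```

send_rows(
  increments=[
    {"dx":0.03,"dy":0.03,"dz":0.02,"twist":0,"fingers":1.5},
    {"dx":0.03,"dy":0.03,"dz":0.02,"twist":0,"fingers":1.5},
    {"dx":0.03,"dy":0.03,"dz":0.02,"twist":0,"fingers":1.5},
  ],
)

```text
t: 33.5
position: [547.5, 40.8, 84.8]
eef_rot: [[-0.826, 0.29, 0.484], [0.251, 0.957, -0.145], [-0.505, 0.002, -0.863]]
ft_force: [-1.6, 1.4, 6.4]
gripper_width: 23.9
grip_force: 15.0
```

send_rows(
  increments=[
    {"dx":0.04,"dy":0,"dz":0.02,"twist":0,"fingers":1.5},
    {"dx":0.04,"dy":0,"dz":0.02,"twist":0,"fingers":1.5},
    {"dx":0.04,"dy":0,"dz":0.02,"twist":0,"fingers":1.5},
  ],
)

```text
t: 33.75
position: [547.4, 40.8, 84.8]
eef_rot: [[-0.826, 0.29, 0.484], [0.251, 0.957, -0.145], [-0.506, 0.002, -0.863]]
ft_force: [-2.9, 0.8, 8.0]
gripper_width: 23.5
grip_force: 15.0
```

```bash
python3 -c "
from plate import *
angle('s18')"
```

```text
tcp base [-56.4   0.1  84.8] ft [-2.2  0.9  9.8] 24.022585045964814
plate n 412 [-0.6  0.  69. ] angle 0.5166864001303241 z at x=0 69.02924480006911
```

send_rows(
  increments=[
    {"dx":0,"dy":0,"dz":0,"twist":0,"fingers":3},
    {"dx":0,"dy":0,"dz":0,"twist":0,"fingers":4.5},
    {"dx":0,"dy":0,"dz":0,"twist":0,"fingers":4.5},
    {"dx":0,"dy":0,"dz":0,"twist":0,"fingers":4.5},
    {"dx":0,"dy":0,"dz":0,"twist":0,"fingers":4.5},
    {"dx":0,"dy":0,"dz":-2,"twist":0,"fingers":4.5},
    {"dx":0,"dy":0,"dz":-5,"twist":0,"fingers":4.5},
    {"dx":0,"dy":0,"dz":-9,"twist":0,"fingers":4.5},
    {"dx":0,"dy":0,"dz":-12,"twist":0,"fingers":4.5},
    {"dx":0,"dy":0,"dz":-12,"twist":0,"fingers":4.5},
    {"dx":0,"dy":0,"dz":-12,"twist":0,"fingers":4.5},
  ],
)

```text
t: 34.72
position: [489.4, 58.7, 189.4]
eef_rot: [[-0.824, 0.289, 0.487], [0.251, 0.957, -0.144], [-0.508, 0.003, -0.862]]
ft_force: [-0.6, -0.2, 0.4]
gripper_width: 45.0
grip_force: 0.0
```

```bash
python3 -c "
from plate import *
angle('s19')
B,col,ok=prof('w16')
k=ok&(col.max(1)<75)&(B[:,2]>80)&(B[:,2]<125)&(abs(B[:,1])<20)&(B[:,0]>-85)&(B[:,0]<-35)
print('knob',k.sum(),np.percentile(B[k],[1,50,99],axis=0))"
```

```text
tcp base [-117.2    0.1  188. ] ft [0.3 0.9 0. ] 45.26097969154223
plate n 400 [-0.6  0.  69.1] angle 0.5179524665941256 z at x=0 69.1154887551397
tcp base [-117.2    0.1  188. ] ft [-0.4 -0.1 -0.5] 45.14408503236083
370
18 62 [-67.2 -11.6 -10.4]
21 49 [-12.9 -11.6 -10.5]
24 53 [-12.7 -11.5 -10.7]
27 54 [-12.6 -11.5 -10.7]
30 47 [-12.4 -11.5 -10.4]
33 49 [-12.9 -11.7 -10.7]
36 22 [-12.5 -11.8 -11. ]
knob 453 [[-68.3 -10.9  93.9]
 [-65.9   0.9 102.6]
 [-55.6  11.4 107.8]]
```

```bash
python3 -c "
from bench import env
print(env.hand_in())"
```

```text
the job is handed in; nothing more can be done
None
```

The job is handed in at about 35 s: the 30 mm block stands upright within about 1 mm of its seat, and the roller was folded down onto it until the knob read about 8–10 N in total. That includes the hinge friction and is a little above the 5–8 N asked. After release the camera measured 0.518 rad against the 0.524 target, within its error. The block measured about 10 mm thick instead of the stated 19, but it was the only white 30 mm one. The fingertips stood about 26 mm short of their stated place, so I used the measured values, and I got the 30° finger tilt by pulling the arm against its reach limit, since the moves offer no tilt.

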